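# Set out a frame kit on the kitting board

## Robot

A 6-joint arm with a two-finger parallel gripper is mounted at the origin on a cart in front of the work surface, level with it; the furniture and walls round the work are solid. World frame = base frame: x ahead of the robot, y to its left, z up, the work surface at z = 0. Lengths are in mm, angles in rad, forces in N, time in s.
With the tool pointing down it reaches from about 350 to 875 mm from the base axis. Payload 4.2 kg.
Tool frame: the origin (TCP) lies on the centre line of the jaws, within the pads' length; the fingertips stand 14 mm ahead of it and the grasp point (between the pads) lies 5 mm behind it (tcp_to_tips is the distance from the TCP to the fingertips, in mm); z points along the fingers, y is the direction in which the jaws open and shut (so a half turn about z gives the same grasp; the last joint's range is limited). The gripper opens to 85 mm and grips with 20 to 120 N. Pads are 22 mm wide; open, the fingers measure 114 mm over their backs; the gripper's body (76 mm by 85 mm) begins 54 mm behind the grasp point. The pads swing forward as they close: fully open they stand 13 mm farther back than shut.
Start: joints at [0.259, 0.385, 0.008, 0, -1.194, -0.259], TCP at [624.979, 0.025, 217.512] pointing down, gripper open.
Joint ranges: [-3.14, 3.14], [-1.21, 2.06], [-1.07, 1.41], [-3.16, 2.05], [-2.99, -0.16], [-3.1, 3.1]. Speed limits (rad/s): [2.79, 2.79, 3.14, 3.14, 3.14, 3.14].

## Interface

Orientations are given as a unit quaternion [x, y, z, w].
In Python, from bench import read_state, get_image, job_done, tcp_to_tips gives the robot as it stands. The module is installed in compiled form; this text tells all that it offers.
- The arm moves only by the tool play_rows, never from a script. Its argument "targets" is a list of rows, each an object of numbers: "gripper": the gripper's target within -1 to 1 (shut at 1, half-way at 0, fully open at -1); "tx", "ty", "tz": the shift along the tool's x, y, z scaled (see below); "spin": the turn about the tool's z scaled (see below). A call has 1 to 12 rows; each row is the pose to reach, as a shift and turn from the pose commanded when the call began, along the tool's axes at that moment; what a row does not reach only later rows make up. The controller multiplies each number of a shift by 0.25 m and each number of a turn by pi/4 rad. A row lasts 1/8 s, in which the tool goes at most 62.5 mm and 10.7 degrees, less where a joint would pass 70% of its speed; a pose out of reach is approached as far as the arm can. A call with a number of a shift or a turn outside -1 to 1 is refused whole. A call with a gripper value outside its range is refused whole. The fingers move at their own pace and stop on an object; the grip force is fixed at half the most. Time passes only in rows, so rows that repeat a pose let the fingers close. It gives the time, the measured TCP pose, the force and the opening at its end, in the units of the state.
- read_state(): the state, without advancing time (a new reading comes with each control period).
- get_image(name): name is "scene" or "side" or "wrist"; returns a dict with "frame" (400x640x3 uint8, red, green, blue), "depth" (400x640 float32, mm along the optical axis (not along the pixel's ray), 0 where there is no reading), "mtx" (3x3 intrinsics, pixels), "world_to_cam" (4x4, takes a point from world to camera coordinates). Camera axes: x right, y up, looking along -z (the intrinsics and any distortion apply to the point x, -y, -z); pixel columns grow to the right and rows downward; lengths in mm; the calibration is good to about 2 mm. A picture is of the moment at which its call begins.
- job_done(): hands the job in, once; it reports no verdict.
The state is a dict: "clock": time; "joints": joint angles; "joint_vel": joint speeds; "joint_efforts": joint torques, N m; "position": TCP position; "ee_rot": TCP orientation; "contact_force": force on the tool from outside, world axes, zero at the start; "wrist_torque": the same for the moment, N m; "gripper_width": finger opening in mm.
Only numpy, scipy, OpenCV 4.12 (cv2) and the standard library are available. Lean on these libraries where they do the work, as an engineer would, in place of code of your own. Each camera call takes 0.05 s, during which the arm holds its last target.

## Task

Set out the frame kit on the kitting board: lay all the wooden rails flat on it, dotted face up, lengthways from near to far, and push them square and tight into the fence corner, side by side, the first against the left fence, each next one against its neighbour, and every far end flush against the far fence. Slide all the brass sleeves off the open end of the rod and lay each one flat in a pocket of its own. Leave the other things where they are.

Things in the scene. Friction and masses are not known exactly. Their poses are not given: they have to be found in the camera images.
- kit_board: fixed plywood board, 274 (x from -144 to 130) x 240 (y) x 10 mm; origin on its underside, midway in y; x to its far side, z up. Two 20 mm high aluminium fences form a square corner at its far left: inner faces at x = 108 mm (far, 150 mm long) and y = 95 mm (left, x from -2 to 98 mm). A row of three dark-walled pockets runs along the near edge (x = -119 mm); the top between is bare
- corner (a point): where the inner faces of the two fences meet, on the board's top surface; axes as the board (the room for rails lies towards -x and -y)
- pocket_1 (a point): right pocket: floor of one shallow pocket of the kitting board, at its centre; axes as the board. The pocket is open at the top, 33 mm along the board's x by 54 mm along the board's y inside, its walls 7 mm high; 70 mm from pocket to pocket
- pocket_2 (a point): middle pocket: floor of one shallow pocket of the kitting board, at its centre; axes as the board. The pocket is open at the top, 33 mm along the board's x by 54 mm along the board's y inside, its walls 7 mm high; 70 mm from pocket to pocket
- pocket_3 (a point): left pocket: floor of one shallow pocket of the kitting board, at its centre; axes as the board. The pocket is open at the top, 33 mm along the board's x by 54 mm along the board's y inside, its walls 7 mm high; 70 mm from pocket to pocket
- rod_stand: grey fixed stand: foot 70 x 90 x 12 mm, post 97 mm high, and a level steel rod of 14 mm diameter, axis 85 mm above the bench, running from the post towards the stand's -x and ending 180 mm from the origin. Origin: centre of the foot's underside. Post and collar (to 13 mm from the origin) close one end; the other is open
- rod_tip (a point): open end of the rod, on its axis; axes as the stand (the rod lies towards +x)
- rail_1: loose brown wooden rail, 120 x 36 x 20 mm, 0.05 to 0.1 kg, two dark dots on its top face, which starts upward; both ends are alike. It starts lying on the bench. Origin: centre of its underside; x along its length, z up. It may be absent
- rail_2: loose brown wooden rail, 120 x 36 x 20 mm, 0.05 to 0.1 kg, two dark dots on its top face, which starts upward; both ends are alike. It starts lying on the bench. Origin: centre of its underside; x along its length, z up. It may be absent
- rail_3: loose brown wooden rail, 120 x 36 x 20 mm, 0.05 to 0.1 kg, two dark dots on its top face, which starts upward; both ends are alike. It starts lying on the bench. Origin: centre of its underside; x along its length, z up. It may be absent
- sleeve_1: loose square brass tube, 44 mm long, 28 x 28 mm outside, 20 mm square bore, 0.05 kg. Origin: its centre; x along the tube. It starts hanging on the rod of the stand, its centre 3 mm below the rod's axis. It may be absent
- sleeve_2: loose square brass tube, 44 mm long, 28 x 28 mm outside, 20 mm square bore, 0.05 kg. Origin: its centre; x along the tube. It starts hanging on the rod of the stand, its centre 3 mm below the rod's axis. It may be absent
- sleeve_3: loose square brass tube, 44 mm long, 28 x 28 mm outside, 20 mm square bore, 0.05 kg. Origin: its centre; x along the tube. It starts hanging on the rod of the stand, its centre 3 mm below the rod's axis. It may be absent
- tape_measure: yellow tape measure, 68 x 80 x 38 mm, loose, not part of the job; origin: centre of its underside
- torch: black and red torch, 36 x 137 x 36 mm, lying, loose, not part of the job; origin: centre of its underside
- parts_cup: small tan cup, 52 mm wide, 46 mm high, loose, not part of the job; origin: centre of its underside
Mind the look-alikes: they are no part of the job. What is shaped like the rail_3 but red is not meant.

How it is judged (in metres and radians):
At the end, for the whole second after the job is handed in: Rails flat, within 2 deg of near-far, far ends within 3 mm of the far fence, filling places from the left fence, off by at most 2.5, 4, 5.5 mm (1st, 2nd, 3rd). Each sleeve on the floor of its own pocket, centre within 6 mm near-far, 8 mm left-right, 7 deg. All at rest (x of rail_1 in the frame of corner between -0.063 and -0.057 m and angle between the x axis of each of rail_1, rail_2, rail_3 and the x axis of kit_board, either way round below 0.035 rad and angle between each of rail_1, rail_2, rail_3's own z axis and vertical below 0.06 rad and z of each of rail_1, rail_2, rail_3 in the frame of corner below 0.004 m and linear speed of each of rail_1, rail_2, rail_3, sleeve_1, sleeve_2, sleeve_3 below 0.01 m/s and (y of rail_1 in the frame of corner between -0.0205 and -0.015 m or y of rail_1 in the frame of corner between -0.058 and -0.051 m or y of rail_1 in the frame of corner between -0.0955 and -0.087 m) and x of rail_2 in the frame of corner between -0.063 and -0.057 m and (y of rail_2 in the frame of corner between -0.0205 and -0.015 m or y of rail_2 in the frame of corner between -0.058 and -0.051 m or y of rail_2 in the frame of corner between -0.0955 and -0.087 m) and x of rail_3 in the frame of corner between -0.063 and -0.057 m and (y of rail_3 in the frame of corner between -0.0205 and -0.015 m or y of rail_3 in the frame of corner between -0.058 and -0.051 m or y of rail_3 in the frame of corner between -0.0955 and -0.087 m) and (y of rail_1 in the frame of corner between -0.0205 and -0.015 m or y of rail_2 in the frame of corner between -0.0205 and -0.015 m or y of rail_3 in the frame of corner between -0.0205 and -0.015 m) and (y of rail_1 in the frame of corner between -0.058 and -0.051 m or y of rail_2 in the frame of corner between -0.058 and -0.051 m or y of rail_3 in the frame of corner between -0.058 and -0.051 m) and ((x of sleeve_1 in the frame of pocket_1 between -0.006 and 0.006 m and y of sleeve_1 in the frame of pocket_1 between -0.008 and 0.008 m and z of sleeve_1 in the frame of pocket_1 below 0.017 m) or (x of sleeve_1 in the frame of pocket_2 between -0.006 and 0.006 m and y of sleeve_1 in the frame of pocket_2 between -0.008 and 0.008 m and z of sleeve_1 in the frame of pocket_2 below 0.017 m) or (x of sleeve_1 in the frame of pocket_3 between -0.006 and 0.006 m and y of sleeve_1 in the frame of pocket_3 between -0.008 and 0.008 m and z of sleeve_1 in the frame of pocket_3 below 0.017 m)) and angle between the x axis of each of sleeve_1, sleeve_2, sleeve_3 and the y axis of kit_board, either way round below 0.12 rad and ((x of sleeve_2 in the frame of pocket_1 between -0.006 and 0.006 m and y of sleeve_2 in the frame of pocket_1 between -0.008 and 0.008 m and z of sleeve_2 in the frame of pocket_1 below 0.017 m) or (x of sleeve_2 in the frame of pocket_2 between -0.006 and 0.006 m and y of sleeve_2 in the frame of pocket_2 between -0.008 and 0.008 m and z of sleeve_2 in the frame of pocket_2 below 0.017 m) or (x of sleeve_2 in the frame of pocket_3 between -0.006 and 0.006 m and y of sleeve_2 in the frame of pocket_3 between -0.008 and 0.008 m and z of sleeve_2 in the frame of pocket_3 below 0.017 m)) and ((x of sleeve_3 in the frame of pocket_1 between -0.006 and 0.006 m and y of sleeve_3 in the frame of pocket_1 between -0.008 and 0.008 m and z of sleeve_3 in the frame of pocket_1 below 0.017 m) or (x of sleeve_3 in the frame of pocket_2 between -0.006 and 0.006 m and y of sleeve_3 in the frame of pocket_2 between -0.008 and 0.008 m and z of sleeve_3 in the frame of pocket_2 below 0.017 m) or (x of sleeve_3 in the frame of pocket_3 between -0.006 and 0.006 m and y of sleeve_3 in the frame of pocket_3 between -0.008 and 0.008 m and z of sleeve_3 in the frame of pocket_3 below 0.017 m))); the robot touches nothing.
It fails at once if the tape measure is moved more than 3 cm (distance of tape_measure from where it was at the start of the episode above 0.03 m).
It fails at once if the torch is moved more than 3 cm (distance of torch from where it was at the start of the episode above 0.03 m).
It fails at once if the parts cup is moved more than 3 cm (distance of parts_cup from where it was at the start of the episode above 0.03 m).
Of rail_1, rail_2, rail_3 only 2 to 3 are there at a start; the rules pass over those that are not, and their reading is None.
Of sleeve_1, sleeve_2, sleeve_3 only 2 to 3 are there at a start; the rules pass over those that are not, and their reading is None.
At some moment in a run one of rail_1, rail_2, rail_3 may be knocked a few centimetres aside while the robot is not near it.
It also fails if it takes over 210 s, if anything falls off the work surface, if the arm or the gripper's body presses on something with over 40 N, if the wrist force passes 120 N, or if a joint passes its speed limit or range.

## Working session

There is one attempt and no reset: what is moved stays moved. The work goes in short steps, Python scripts to look and compute and a tool call to move; the robot and the scene stay as the last step left them, time stands still between calls to the robot, and variables do not carry over. Pictures are saved under pics/ and viewed, and the job is handed in when it is done.

Besides the shell and the picture viewer there is one more tool, called after ">>>" by a JSON object that holds its "method" and its "body". play_rows: Moves the arm, as the interface text tells. Its arguments: {"type":"object","properties":{"targets":{"type":"array","items":{"type":"object","properties":{"gripper":{"type":"number"},"tx":{"type":"number","minimum":-1,"maximum":1},"ty":{"type":"number","minimum":-1,"maximum":1},"tz":{"type":"number","minimum":-1,"maximum":1},"spin":{"type":"number","minimum":-1,"maximum":1}}}}},"required":["targets"]}

```bash
mkdir -p pics; cat > h.py <<'E'
import numpy as np, cv2
from bench import read_state,get_image,job_done,tcp_to_tips
def save(n,fn):
    d=get_image(n); cv2.imwrite('pics/'+fn+'.png',d['frame'][:,:,::-1]); np.savez('pics/'+fn+'.npz',**d); return d
def load(fn): return dict(np.load('pics/'+fn+'.npz'))
def ray(d,u,v):
    K=d['mtx'];M=d['world_to_cam'];x=(u-K[0,2])/K[0,0];y=(v-K[1,2])/K[1,1]
    R=M[:3,:3];o=-R.T@M[:3,3];r=R.T@np.array([x,-y,-1.]);return o,r
def onz(d,u,v,z):
    o,r=ray(d,u,v);return o+r*(z-o[2])/r[2]
def dep(d,u,v):
    o,r=ray(d,u,v);return o+r*float(d['depth'][int(round(v)),int(round(u))])
def proj(d,p):
    K=d['mtx'];M=d['world_to_cam'];c=M[:3,:3]@np.array(p,float)+M[:3,3]
    return K[0,0]*c[0]/-c[2]+K[0,2],K[1,1]*-c[1]/-c[2]+K[1,2]
def crop(fn,u0,v0,u1,v1,s,out):
    im=cv2.imread('pics/'+fn+'.png')[v0:v1,u0:u1];cv2.imwrite('pics/'+out+'.png',cv2.resize(im,None,fx=s,fy=s,interpolation=cv2.INTER_CUBIC))
E
python3 - <<'E'
from h import *
for n in('scene','side','wrist'):
    d=save(n,n+'0');print(n,d['mtx'].tolist(),np.linalg.inv(d['world_to_cam'])[:3].round(2).tolist())
print(read_state(),tcp_to_tips)
E
```

```text
scene [[427.53932555154597, 0.0, 312.8765328272426], [0.0, 427.53932555154597, 200.48923111868137], [0.0, 0.0, 1.0]] [[-0.49, 0.64, -0.59, -192.27], [-0.87, -0.37, 0.33, 505.19], [-0.0, 0.68, 0.74, 1015.63]]
side [[372.0488008455911, 0.0, 320.139545397689], [0.0, 372.0488008455911, 196.4888446535261], [0.0, 0.0, 1.0]] [[0.93, 0.25, -0.26, 239.83], [-0.36, 0.62, -0.7, -667.01], [-0.01, 0.74, 0.67, 813.89]]
wrist [[346.0216623547527, 0.0, 318.655581542763], [0.0, 346.0216623547527, 208.9380522102568], [0.0, 0.0, 1.0]] [[-1.0, 0.0, 0.0, 624.48], [-0.0, -0.96, -0.26, -66.75], [0.0, -0.26, 0.96, 372.26]]
{'clock': 0.15, 'joints': array([ 2.58594935e-01,  3.85387903e-01,  6.93190910e-03, -3.56479441e-04,
       -1.19399925e+00, -2.58593960e-01]), 'joint_vel': array([ 7.87808987e-04, -1.42908075e-03,  5.25607461e-03,  3.38011598e-03,
        2.21962660e-05,  1.40885778e-03]), 'joint_efforts': array([-6.03353892e-04, -3.92678475e+01,  1.88581592e+01,  4.18858320e+00,
       -3.39302780e-03,  5.70479813e-06]), 'position': array([6.24533294e+02, 1.08124089e-02, 2.16664348e+02]), 'ee_rot': array([-7.07060401e-01,  7.07152653e-01,  5.60246370e-04, -6.33697423e-04]), 'contact_force': array([0.21020323, 0.1682487 , 0.0352019 ]), 'wrist_torque': array([ 0.08433547, -0.0046369 ,  0.00032145]), 'gripper_width': 85.23674037121461} 14.0
```

View pics/scene0.png

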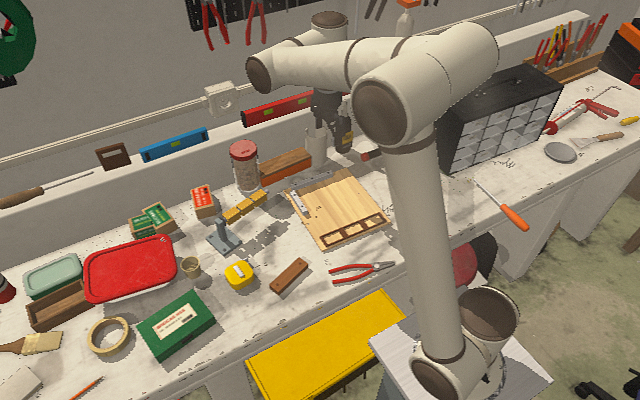

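View pics/side0.png

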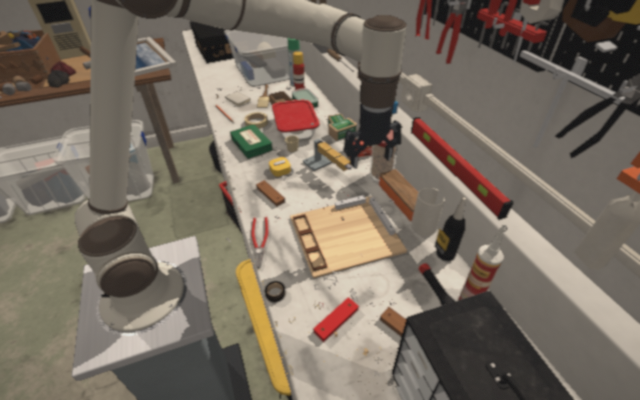

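View pics/wrist0.png

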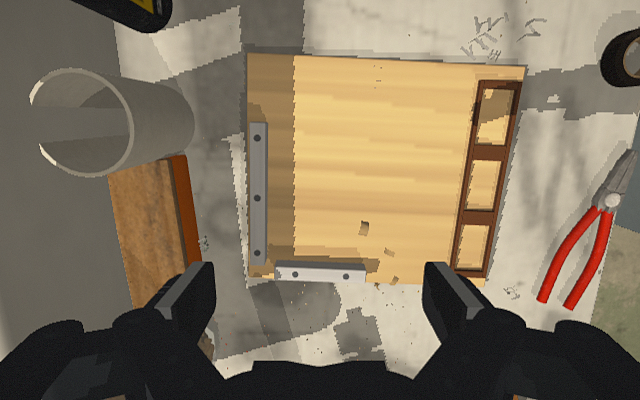

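```bash
python3 - <<'E'
from h import *
crop('scene0',180,160,400,320,3.5,'c1')
crop('side0',250,120,450,360,2.5,'c2')
E
```

```text
(no output)
```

View pics/c1.png

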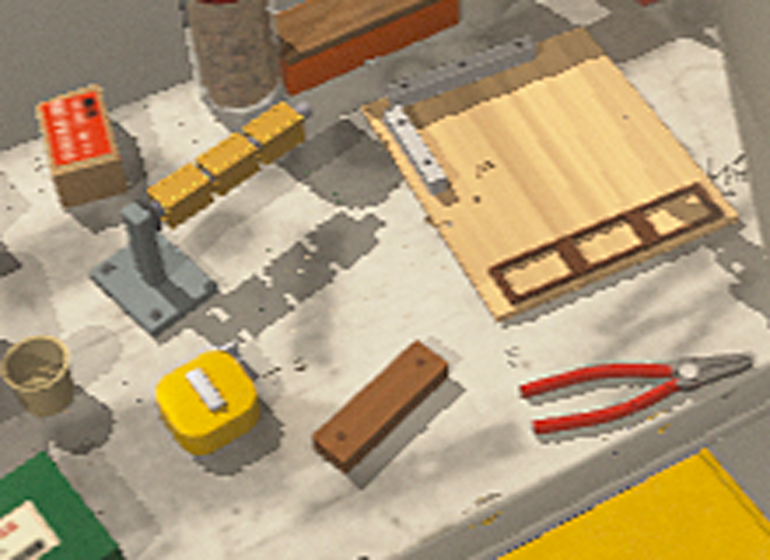

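View pics/c2.png

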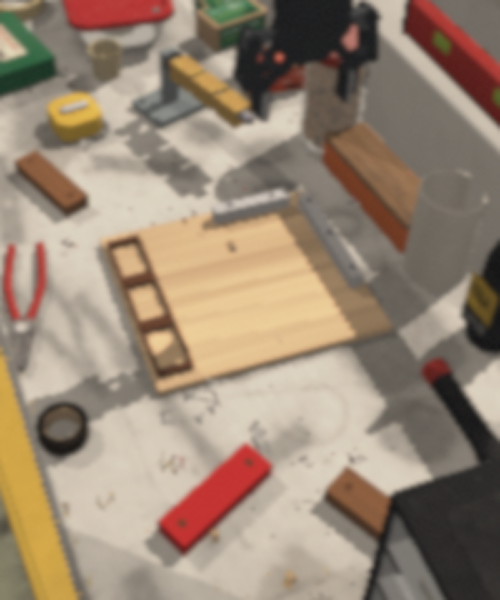

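```bash
python3 - <<'E'
from h import *
w=load('wrist0');s=load('scene0');d=load('side0')
print('board wrist');
for p in [(247,52),(526,66),(249,278),(485,285)]: print(p,onz(w,*p,10).round(1))
print('far fence inner top',[onz(w,*p,30).round(1) for p in[(268,122),(268,262)]])
print('left fence inner top',[onz(w,*p,30).round(1) for p in[(277,262),(364,264)]])
c=lambda x,y:(180+x/3.5,160+y/3.5)
print('railA top',[onz(s,*c(*p),20).round(1) for p in[(415,342),(448,362),(345,460),(314,437)]],onz(s,*c(425,357),20),onz(s,*c(340,438),20))
e=lambda x,y:(250+x/2.5,120+y/2.5)
print('railB top',[onz(d,*e(*p),20).round(1) for p in[(345,468),(328,493),(392,490)]])
print('red top',[onz(d,*e(*p),20).round(1) for p in[(250,447),(271,466),(185,550),(162,524)]])
print('rod tip',onz(s,*c(305,108),85),'post',onz(s,*c(140,210),97),onz(d,*e(245,117),85))
print('sleeves top',[onz(s,*c(*p),96).round(1) for p in[(152,190),(197,165),(200,152),(245,135),(247,127),(293,102)]])
for n,dd in(('s',s),('d',d)):
  print(n,[dep(dd,*(c(*p) if n=='s' else e(*p))).round(0) for p in ([(205,395),(35,360)] if n=='s' else [(75,115),(435,370),(470,430),(400,520)])])
E
```

```text
board wrist
(247, 52) [ 693.6 -125.3   10. ]
(526, 66) [ 422.1 -112.9   10. ]
(249, 278) [704.1 113.9  10. ]
(485, 285) [432.3 122.5  10. ]
far fence inner top [array([673. , -60.1,  30. ]), array([678.4,  85.1,  30. ])]
left fence inner top [array([668.8,  85.1,  30. ]), array([575.7,  87.4,  30. ])]
railA top [array([436.4, 198.9,  20. ]), array([406.4, 185.2,  20. ]), array([367.6, 296.1,  20. ]), array([397.3, 307.8,  20. ])] [419.65978613 198.82906159  20.        ] [386.61222285 290.91448221  20.        ]
railB top [array([ 555.4, -269.6,   20. ]), array([ 527.9, -287. ,   20. ]), array([ 585.2, -306.1,   20. ])]
red top [array([ 480.4, -215.5,   20. ]), array([ 490.5, -241.9,   20. ]), array([ 382.9, -290.4,   20. ]), array([ 372.4, -259.7,   20. ])]
rod tip [658.06127384 185.24009783  85.        ] post [610.17618702 353.18931584  97.        ] [654.83742195 192.13988252  85.        ]
sleeves top [array([626.2, 336.8,  96. ]), array([633.3, 294.5,  96. ]), array([645.5, 286.7,  96. ]), array([644.6, 246.3,  96. ]), array([652.2, 241.1,  96. ]), array([659.6, 194.9,  96. ])]
s [array([463., 368.,  36.]), array([571., 471.,  21.])]
d [array([470., 351.,  28.]), array([ 693., -208.,   30.]), array([ 687., -280.,   27.]), array([ 498., -412.,  204.])]
```

```bash
python3 - <<'E'
from h import *
s=load('scene0')
for p in [(493,65),(563,85),(445,115),(460,175),(545,150),(475,190),(500,210),(365,155),(400,160)]: print(p,dep(s,*p).round(0))
E
```

```text
(493, 65) [170.   1. 692.]
(563, 85) [ 473. -815.  236.]
(445, 115) [ 572. -407.  202.]
(460, 175) [ 474. -445.    3.]
(545, 150) [ 414. -787.   12.]
(475, 190) [ 396. -437.    4.]
(500, 210) [ 294. -447.   -1.]
(365, 155) [ 692. -200.   34.]
(400, 160) [128. 188. 624.]
```

>>> {"method": "play_rows", "body": {"targets": [{"tz": -0.25}, {"tz": -0.5}, {"tz": -0.53, "tx": 0.2, "ty": 0.1}, {"tz": -0.53, "tx": 0.4, "ty": 0.2}, {"tz": -0.53, "tx": 0.6, "ty": 0.26}, {"tz": -0.53, "tx": 0.8, "ty": 0.26}, {"tz": -0.53, "tx": 0.8, "ty": 0.26}, {"tz": -0.53, "tx": 0.8, "ty": 0.26}]}}

```text
invalid input
```

```bash
python3 - <<'E'
from h import *
d=save('wrist','wrist1');print(read_state()['position'])
E
```

```text
[6.24656122e+02 2.42962530e-02 2.16834547e+02]
```

View pics/wrist1.png

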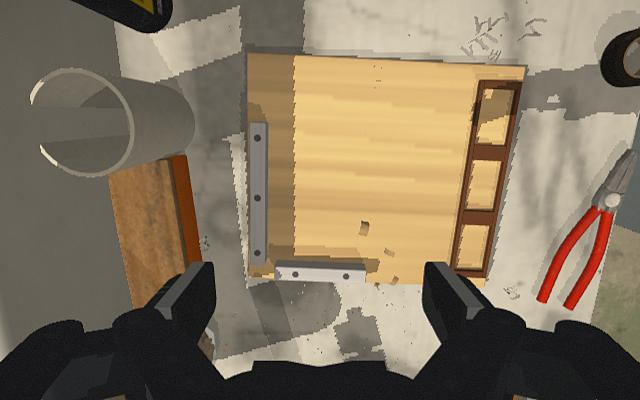

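>>> {"method": "play_rows", "body": {"targets": [{"gripper": -1, "tx": 0, "ty": 0, "spin": 0, "tz": -0.25}, {"gripper": -1, "tx": 0, "ty": 0, "spin": 0, "tz": -0.5}, {"gripper": -1, "tx": 0.25, "ty": 0.1, "spin": 0, "tz": -0.53}, {"gripper": -1, "tx": 0.5, "ty": 0.2, "spin": 0, "tz": -0.53}, {"gripper": -1, "tx": 0.75, "ty": 0.26, "spin": 0, "tz": -0.53}, {"gripper": -1, "tx": 0.8, "ty": 0.26, "spin": 0, "tz": -0.53}, {"gripper": -1, "tx": 0.8, "ty": 0.26, "spin": 0, "tz": -0.53}, {"gripper": -1, "tx": 0.8, "ty": 0.26, "spin": 0, "tz": -0.53}]}}

```text
clock: 1.2
position: [560.0, -199.5, 349.7]
ee_rot: [0.707, -0.707, -0.0, 0.0]
contact_force: [0.3, -0.8, -1.2]
gripper_width: 85.2
```

```bash
python3 - <<'E'
from h import *
d=save('wrist','wrist1');print(read_state()['position'])
E
```

```text
[ 560.19881297 -199.14410547  349.8090331 ]
```

View pics/wrist1.png

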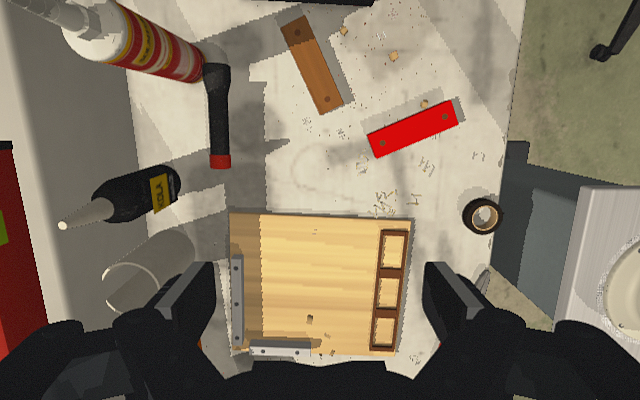

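```bash
cat >> h.py <<'E'
def railfit(d,cs,z=20):
    P=np.array([onz(d,*p,z)[:2] for p in cs]); c=P.mean(0)  # order: endA1,endA2,endB1,endB2
    a=P[2:].mean(0)-P[:2].mean(0); return c.round(1),np.degrees(np.arctan2(a[1],a[0])).round(1),np.linalg.norm(a).round(1),np.linalg.norm(P[0]-P[1]).round(1)
E
python3 - <<'E'
from h import *
crop('wrist1',260,0,370,130,5,'c3')
E
```

```text
(no output)
```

View pics/c3.png

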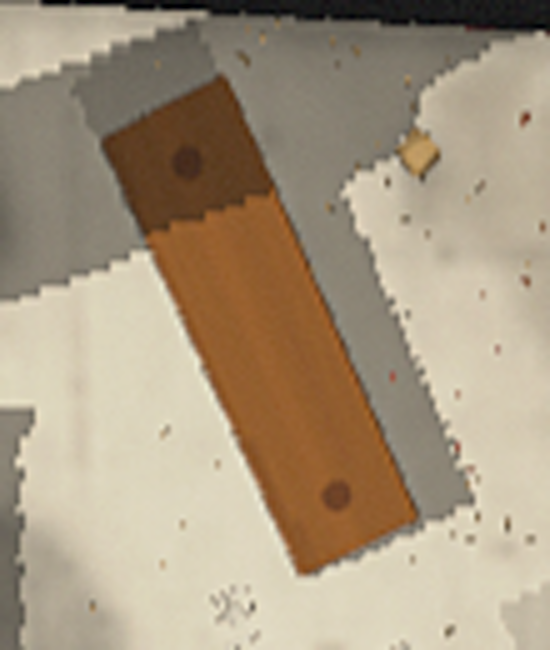

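```bash
python3 - <<'E'
from h import *
w=load('wrist1');f=lambda p:(260+p[0]/5,p[1]/5)
print(railfit(w,[f(p) for p in[(102,138),(225,75),(416,518),(300,575)]]))
print([onz(w,*f(p),20).round(1) for p in [(188,161),(336,495)]])
print('torch',[dep(w,*p).round(0) for p in[(217,75),(218,160),(208,120),(229,120)]], 'cab',[dep(w,*p).round(0) for p in[(340,1),(250,1),(360,2)]])
E
```

```text
(array([ 568.3, -326.9]), np.float64(115.2), np.float64(118.4), np.float64(34.6))
[array([ 587.5, -367.9,   20. ]), array([ 549.1, -286.6,   20. ])]
torch [array([ 690., -315.,   34.]), array([ 698., -206.,   31.]), array([ 717., -259.,   -0.]), array([ 688., -259.,   -1.])] cab [array([ 534., -404.,   18.]), array([ 650., -409.,   -1.]), array([ 509., -402.,   20.])]
```

>>> {"method": "play_rows", "body": {"targets": [{"gripper": -1, "tx": 0.2, "ty": 0, "spin": -0.2, "tz": 0.2}, {"gripper": -1, "tx": 0.436, "ty": 0, "spin": -0.4, "tz": 0.4}, {"gripper": -1, "tx": 0.436, "ty": 0, "spin": -0.56, "tz": 0.6}, {"gripper": -1, "tx": 0.436, "ty": 0, "spin": -0.56, "tz": 0.8}, {"gripper": -1, "tx": 0.436, "ty": 0, "spin": -0.56, "tz": 0.96}, {"gripper": -1, "tx": 0.436, "ty": 0, "spin": -0.56, "tz": 0.96}, {"gripper": -1, "tx": 0.436, "ty": 0, "spin": -0.56, "tz": 0.96}]}}

```text
clock: 2.12
position: [561.8, -308.8, 112.0]
ee_rot: [0.845, -0.535, 0.002, -0.0]
contact_force: [1.0, 0.1, 1.0]
gripper_width: 85.3
```

```bash
python3 - <<'E'
from h import *
d=save('wrist','wrist2');s=read_state();print(s['position'],s['joints'].round(2))
d=save('scene','scene2')
E
```

```text
[ 562.00132823 -309.02809381  112.73000099] [-0.25  0.49 -0.09  0.   -0.98  0.69]
```

View pics/wrist2.png

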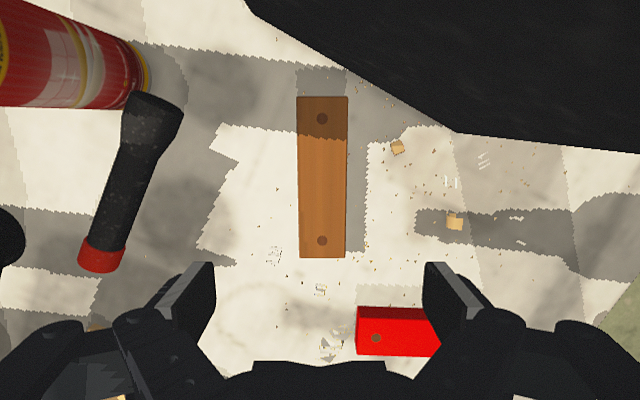

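View pics/scene2.png

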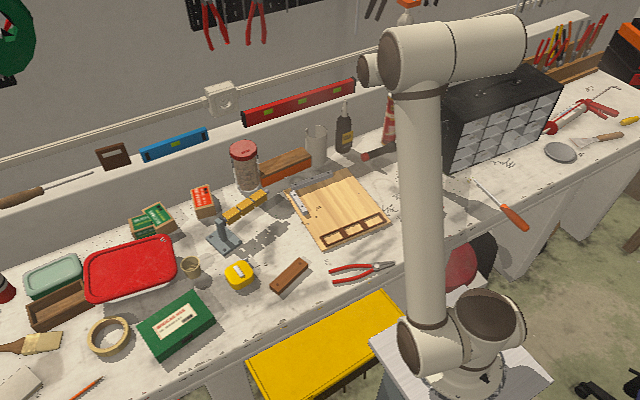

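```bash
python3 - <<'E'
from h import *
w=load('wrist2')
print(railfit(w,[(297,97),(348,97),(345,257),(301,257)]))
print([onz(w,*p,20).round(1) for p in [(321.5,118),(321.5,240.5)]])
E
```

```text
(array([ 567.7, -328.3]), np.float64(115.7), np.float64(117.5), np.float64(34.8))
[array([ 587.9, -368.4,   20. ]), array([ 549.1, -287. ,   20. ])]
```

>>> {"method": "play_rows", "body": {"targets": [{"gripper": -1, "tx": 0, "ty": 0, "spin": 0, "tz": 0.18}, {"gripper": -1, "tx": 0, "ty": 0, "spin": 0, "tz": 0.34}, {"gripper": -1, "tx": 0, "ty": 0, "spin": 0, "tz": 0.37}, {"gripper": -1, "tx": 0, "ty": 0, "spin": 0, "tz": 0.37}, {"gripper": 1, "tx": 0, "ty": 0, "spin": 0, "tz": 0.37}, {"gripper": 1, "tx": 0, "ty": 0, "spin": 0, "tz": 0.37}, {"gripper": 1, "tx": 0, "ty": 0, "spin": 0, "tz": 0.37}, {"gripper": 1, "tx": 0, "ty": 0, "spin": 0, "tz": 0.37}, {"gripper": 1, "tx": 0, "ty": 0, "spin": 0, "tz": 0.37}, {"gripper": 1, "tx": 0, "ty": 0, "spin": 0, "tz": 0.37}]}}

```text
clock: 3.48
position: [559.9, -309.0, 17.4]
ee_rot: [0.844, -0.536, -0.0, 0.0]
contact_force: [-0.3, -0.3, 1.5]
gripper_width: 0.0
```

```bash
python3 - <<'E'
from h import *
d=save('wrist','wrist3');s=read_state();print(s['position'],s['gripper_width'])
d=save('side','side3')
E
```

```text
[ 559.92508546 -308.95783113   17.38436839] -0.09808860335838741
```

View pics/wrist3.png

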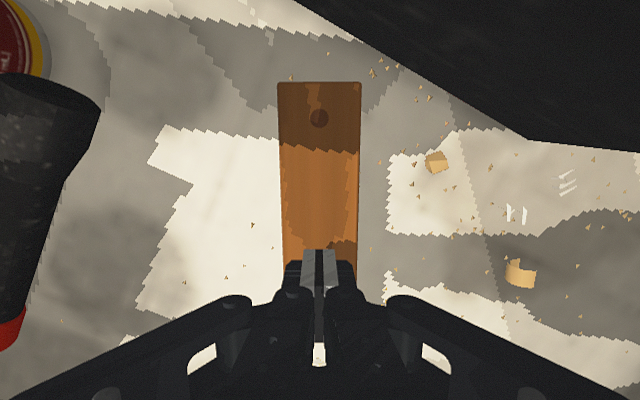

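View pics/side3.png

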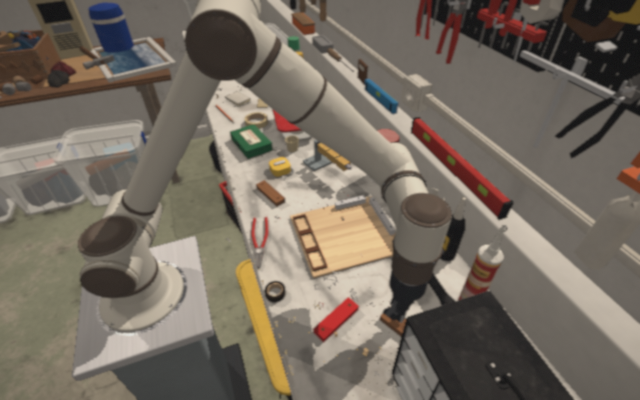

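```bash
python3 - <<'E'
from h import *
w=load('wrist3')
print([onz(w,*p,20).round(1) for p in [(277,82),(362,82),(319.5,118),(284,260),(356,260)]])
print([proj(w,p) for p in [(587.9,-368.4,20),(560,-309,3)]], [dep(w,*p).round(1) for p in [(320,180),(320,262),(305,258),(300,230)]])
w=load('wrist2');print([onz(w,*p,20).round(1) for p in [(297,97),(348,97)]])
E
```

```text
[array([ 609.5, -374. ,   20. ]), array([ 577.4, -389.1,   20. ]), array([ 587.3, -368.4,   20. ]), array([ 574.6, -301.9,   20. ]), array([ 543.5, -316.6,   20. ])]
[(np.float64(318.14134328948523), np.float64(117.39911973217735)), (np.float64(318.07834319610873), np.float64(246.49739347850993))] [array([ 575.5, -344.1,   19.6]), array([ 563.9, -319.5,   48. ]), array([ 569.5, -317.3,   45.2]), array([ 573.8, -318.6,   19.3])]
[array([ 608.9, -373.7,   20. ]), array([ 577.5, -388.6,   20. ])]
```

```bash
python3 - <<'E'
from h import *
w=load('wrist3')
for u in (308,320,330):
  print(u,[(v,dep(w,u,v).round(0).tolist()) for v in range(240,300,6)])
print([proj(w,p) for p in [(560,-309,20),(560,-309,45),(543,-275,20),(543,-275,0)]])
crop('wrist3',240,200,400,380,4,'c4')
E
```

```text
308 [(240, [568.0, -316.0, 19.0]), (246, [567.0, -313.0, 19.0]), (252, [569.0, -318.0, 38.0]), (258, [568.0, -318.0, 45.0]), (264, [568.0, -318.0, 51.0]), (270, [568.0, -318.0, 56.0]), (276, [568.0, -318.0, 60.0]), (282, [568.0, -318.0, 65.0]), (288, [568.0, -319.0, 71.0]), (294, [568.0, -319.0, 75.0])]
320 [(240, [563.0, -318.0, 19.0]), (246, [562.0, -315.0, 19.0]), (252, [564.0, -320.0, 39.0]), (258, [564.0, -320.0, 46.0]), (264, [564.0, -320.0, 52.0]), (270, [564.0, -320.0, 57.0]), (276, [564.0, -320.0, 61.0]), (282, [564.0, -319.0, 64.0]), (288, [564.0, -318.0, 67.0]), (294, [563.0, -317.0, 68.0])]
330 [(240, [559.0, -320.0, 19.0]), (246, [558.0, -317.0, 19.0]), (252, [560.0, -322.0, 39.0]), (258, [560.0, -321.0, 45.0]), (264, [561.0, -322.0, 51.0]), (270, [561.0, -321.0, 55.0]), (276, [561.0, -321.0, 61.0]), (282, [561.0, -322.0, 66.0]), (288, [562.0, -322.0, 72.0]), (294, [562.0, -322.0, 75.0])]
[(np.float64(317.9647903272581), np.float64(259.5447695633317)), (np.float64(317.7498329424382), np.float64(284.2436597837543)), (np.float64(319.7202877255377), np.float64(329.1161378027379)), (np.float64(319.6708325308983), np.float64(307.8750988398724))]
```

View pics/c4.png

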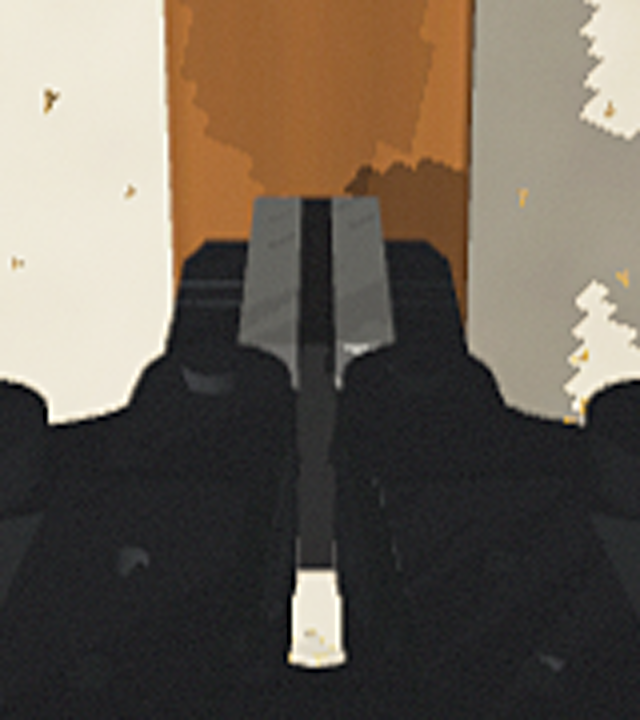

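```bash
python3 - <<'E'
from h import *
import bench
print(tcp_to_tips,[x for x in dir(bench) if x[0]!='_'])
w=load('wrist3');print(np.linalg.inv(w['world_to_cam'])[:3].round(2).tolist(),read_state()['joints'])
w=load('wrist0')
for v in range(258,300,4): print(v,[dep(w,u,v).round(0).tolist() for u in(195,210,430)])
E
```

```text
14.0 ['IKError', 'get_image', 'job_done', 'read_state', 'tcp_to_tips']
[[-0.9, 0.41, 0.11, 587.89], [-0.43, -0.87, -0.24, -369.46], [-0.0, -0.26, 0.97, 173.16]] [-2.51664587e-01  6.02204166e-01 -1.79675446e-01  1.38131913e-05
 -7.89095535e-01  6.91480669e-01]
258 [[760.0, 84.0, 21.0], [750.0, 94.0, -1.0], [498.0, 90.0, 8.0]]
262 [[672.0, -12.0, 248.0], [667.0, -11.0, 246.0], [581.0, -11.0, 247.0]]
266 [[671.0, -12.0, 253.0], [667.0, -9.0, 246.0], [582.0, -11.0, 250.0]]
270 [[670.0, -12.0, 256.0], [667.0, -8.0, 247.0], [582.0, -9.0, 250.0]]
274 [[669.0, -12.0, 259.0], [667.0, -6.0, 247.0], [582.0, -8.0, 251.0]]
278 [[668.0, -11.0, 261.0], [667.0, -5.0, 248.0], [582.0, -6.0, 251.0]]
282 [[667.0, -11.0, 264.0], [667.0, -3.0, 248.0], [582.0, -5.0, 252.0]]
286 [[667.0, -9.0, 263.0], [667.0, -1.0, 248.0], [582.0, -4.0, 252.0]]
290 [[667.0, -8.0, 264.0], [667.0, 0.0, 248.0], [582.0, -2.0, 253.0]]
294 [[667.0, -7.0, 264.0], [667.0, 1.0, 250.0], [582.0, -0.0, 253.0]]
298 [[667.0, -6.0, 265.0], [667.0, 3.0, 250.0], [582.0, 1.0, 253.0]]
```

>>> {"method": "play_rows", "body": {"targets": [{"gripper": -1, "tx": 0, "ty": 0, "spin": 0, "tz": 0}, {"gripper": -1, "tx": 0, "ty": 0, "spin": 0, "tz": 0}, {"gripper": -1, "tx": 0, "ty": 0, "spin": 0, "tz": 0}, {"gripper": -1, "tx": 0, "ty": 0, "spin": 0, "tz": 0}, {"gripper": -1, "tx": 0, "ty": 0, "spin": 0, "tz": 0}, {"gripper": -1, "tx": 0, "ty": 0, "spin": 0, "tz": 0}]}}

```text
clock: 4.32
position: [560.0, -309.0, 17.5]
ee_rot: [0.844, -0.536, 0.0, -0.0]
contact_force: [0.2, -0.6, -0.1]
gripper_width: 85.1
```

>>> {"method": "play_rows", "body": {"targets": [{"gripper": -1, "tx": 0, "ty": 0, "spin": 0, "tz": 0.04}, {"gripper": -1, "tx": 0, "ty": 0, "spin": 0, "tz": 0.08}, {"gripper": -1, "tx": 0, "ty": 0, "spin": 0, "tz": 0.11}, {"gripper": -1, "tx": 0, "ty": 0, "spin": 0, "tz": 0.13}, {"gripper": -1, "tx": 0, "ty": 0, "spin": 0, "tz": 0.13}]}}

```text
clock: 4.95
position: [559.6, -308.9, -15.6]
ee_rot: [0.844, -0.536, -0.001, 0.0]
contact_force: [0.6, -0.2, -0.4]
gripper_width: 85.4
```

```bash
python3 - <<'E'
from h import *
w=save('wrist','wrist4');s=read_state();print(s['position'],s['gripper_width'],s['contact_force'])
for v in range(258,300,4): print(v,[dep(w,u,v).round(0).tolist() for u in(195,210,430)])
E
```

```text
[ 560.00531348 -309.00397566  -15.16057655] 85.50094178475757 [0.60986267 0.27146677 0.20494071]
258 [[611.0, -291.0, -1.0], [605.0, -294.0, -1.0], [518.0, -335.0, -1.0]]
262 [[608.0, -299.0, 16.0], [603.0, -301.0, 14.0], [525.0, -338.0, 15.0]]
266 [[607.0, -299.0, 19.0], [602.0, -299.0, 15.0], [526.0, -337.0, 18.0]]
270 [[606.0, -299.0, 22.0], [601.0, -298.0, 15.0], [525.0, -336.0, 19.0]]
274 [[604.0, -301.0, 27.0], [601.0, -296.0, 15.0], [525.0, -335.0, 19.0]]
278 [[604.0, -301.0, 29.0], [600.0, -295.0, 16.0], [524.0, -333.0, 19.0]]
282 [[603.0, -300.0, 31.0], [599.0, -293.0, 16.0], [523.0, -332.0, 19.0]]
286 [[602.0, -299.0, 32.0], [599.0, -293.0, 17.0], [522.0, -330.0, 20.0]]
290 [[602.0, -299.0, 32.0], [598.0, -291.0, 17.0], [522.0, -329.0, 21.0]]
294 [[601.0, -297.0, 33.0], [597.0, -290.0, 18.0], [521.0, -328.0, 21.0]]
298 [[600.0, -296.0, 32.0], [597.0, -289.0, 18.0], [521.0, -327.0, 22.0]]
```

View pics/wrist4.png

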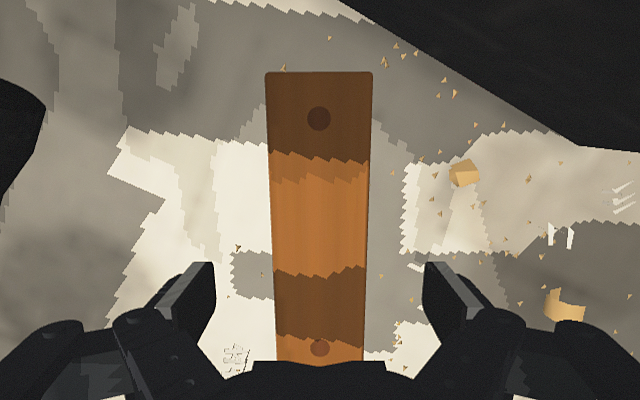

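>>> {"method": "play_rows", "body": {"targets": [{"gripper": -1, "tx": 0, "ty": 0, "spin": 0, "tz": 0.008}, {"gripper": 1, "tx": 0, "ty": 0, "spin": 0, "tz": 0.008}, {"gripper": 1, "tx": 0, "ty": 0, "spin": 0, "tz": 0.008}, {"gripper": 1, "tx": 0, "ty": 0, "spin": 0, "tz": 0.008}, {"gripper": 1, "tx": 0, "ty": 0, "spin": 0, "tz": 0.008}, {"gripper": 1, "tx": 0, "ty": 0, "spin": 0, "tz": 0.008}]}}

```text
clock: 5.75
position: [561.5, -309.8, -14.4]
ee_rot: [0.845, -0.535, 0.002, 0.0]
contact_force: [-0.7, 0.8, 8.4]
gripper_width: 34.9
```

>>> {"method": "play_rows", "body": {"targets": [{"gripper": 1, "tx": 0, "ty": 0, "spin": 0, "tz": -0.1}, {"gripper": 1, "tx": 0, "ty": 0, "spin": 0, "tz": -0.3}, {"gripper": 1, "tx": 0, "ty": 0, "spin": 0, "tz": -0.5}, {"gripper": 1, "tx": 0, "ty": 0, "spin": 0, "tz": -0.5}, {"gripper": 1, "tx": 0, "ty": 0, "spin": 0, "tz": -0.5}]}}

```text
clock: 6.38
position: [559.4, -308.6, 107.7]
ee_rot: [0.844, -0.536, -0.0, -0.0]
contact_force: [0.6, 1.1, -1.7]
gripper_width: 35.0
```

```bash
python3 - <<'E'
from h import *
w=save('wrist','wrist5');s=read_state();print(s['position'],s['gripper_width'],s['contact_force'])
crop('wrist0',230,40,540,290,2.5,'c5')
E
```

```text
[ 558.96562601 -308.50647782  106.76224857] 34.69951832049535 [-0.64492864  0.0845763  -0.82249192]
```

View pics/wrist5.png

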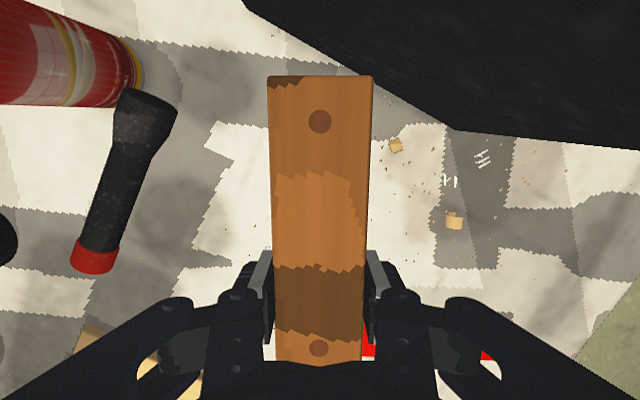

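View pics/c5.png

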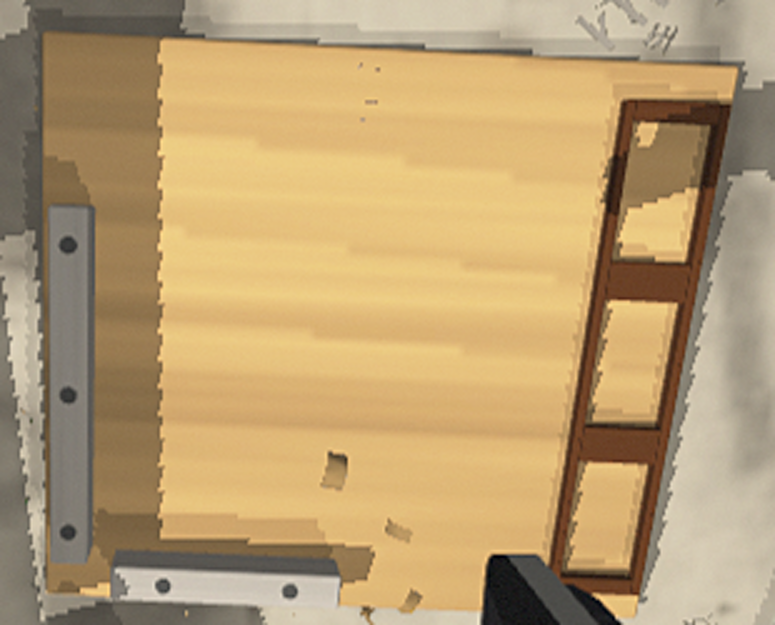

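```bash
cat > fit.py <<'E'
from h import *
from scipy.optimize import least_squares
w=load('wrist0')
B={(130,-120,10):(43,33),(-144,-120,10):(740,66),(130,120,10):(45,592),(-144,120,10):(636,613),
(98,95,30):(115,567),(-2,95,30):(338,577),(108,-43,30):(95,207)}
def res(q):
    c,s=np.cos(q[2]),np.sin(q[2]);r=[]
    for (x,y,z),(u,v) in B.items():
        p=proj(w,(q[0]+c*x-s*y,q[1]+s*x+c*y,z));r+= [p[0]-(230+u/2.5)]
        r+= [p[1]-(40+v/2.5)] if (x,y)!=(108,-43) else []
    return np.array(r)
o=least_squares(res,[565,0,0],loss='soft_l1');print(o.x,np.degrees(o.x[2]));print(res(o.x).round(2))
E
python3 fit.py
```

```text
[ 5.69745557e+02  3.91121138e-01 -4.68756735e-02] -2.6857782537922255
[-0.58 -1.5   1.87 -0.17  0.06  1.44  0.74  3.3  -1.89 -0.    1.77  0.06
 -2.23]
```

```bash
cat > go.py <<'E'
import sys
from h import *
from scipy.spatial.transform import Rotation as Ro
# usage: go.py x y z yaw(of tool x, deg; '-' keep)
s=read_state();R=Ro.from_quat(s['ee_rot']).as_matrix();p=s['position']
yaw=np.degrees(np.arctan2(R[1,0],R[0,0]))
a=sys.argv[1:];t=np.array([p[i] if a[i]=='-' else float(a[i]) for i in range(3)])
d=R.T@(t-p)/250
print('pos',p.round(1),'yaw',yaw.round(2),'w',s['gripper_width'].round(1) if hasattr(s['gripper_width'],'round') else s['gripper_width'],'j6',s['joints'][5].round(2))
sp=0 if a[3]=='-' else -((float(a[3])-yaw+180)%360-180)/45
print('tx %.4f ty %.4f tz %.4f spin %.4f'%(*d,sp))
E
python3 go.py 575 -130 120 -20; python3 go.py 589.5 44.4 120 -2.5
```

```text
pos [ 559.  -308.5  106.8] yaw -64.82 w 34.69951832049535 j6 0.69
tx -0.6190 ty -0.3617 tz -0.0522 spin -0.9961
pos [ 559.  -308.5  106.8] yaw -64.82 w 34.69951832049535 j6 0.69
tx -1.2257 ty -0.7110 tz -0.0515 spin -1.3850
```

>>> {"method": "play_rows", "body": {"targets": [{"gripper": 1, "tx": -0.15, "ty": -0.09, "spin": 0, "tz": -0.05}, {"gripper": 1, "tx": -0.3, "ty": -0.18, "spin": -0.2, "tz": -0.05}, {"gripper": 1, "tx": -0.45, "ty": -0.26, "spin": -0.4, "tz": -0.05}, {"gripper": 1, "tx": -0.62, "ty": -0.36, "spin": -0.6, "tz": -0.05}, {"gripper": 1, "tx": -0.62, "ty": -0.36, "spin": -0.8, "tz": -0.05}, {"gripper": 1, "tx": -0.62, "ty": -0.36, "spin": -1, "tz": -0.05}, {"gripper": 1, "tx": -0.62, "ty": -0.36, "spin": -1, "tz": -0.05}]}}

```text
clock: 7.3
position: [574.5, -130.2, 118.8]
ee_rot: [0.985, -0.173, -0.002, 0.0]
contact_force: [0.3, 0.2, -1.2]
gripper_width: 35.0
```

```bash
python3 go.py 589.5 44.4 120 -2.5
```

```text
pos [ 574.5 -130.2  118.8] yaw -19.89 w 34.95747424232632 j6 1.17
tx -0.1812 ty -0.6770 tz -0.0048 spin -0.3865
```

>>> {"method": "play_rows", "body": {"targets": [{"gripper": 1, "tx": -0.05, "ty": -0.2, "spin": -0.1, "tz": 0}, {"gripper": 1, "tx": -0.1, "ty": -0.4, "spin": -0.2, "tz": 0}, {"gripper": 1, "tx": -0.15, "ty": -0.6, "spin": -0.385, "tz": 0}, {"gripper": 1, "tx": -0.18, "ty": -0.68, "spin": -0.385, "tz": 0}, {"gripper": 1, "tx": -0.18, "ty": -0.68, "spin": -0.385, "tz": 0}, {"gripper": 1, "tx": -0.18, "ty": -0.68, "spin": -0.385, "tz": 0}]}}

```text
clock: 8.05
position: [590.2, 43.8, 120.0]
ee_rot: [1.0, -0.023, -0.001, 0.0]
contact_force: [0.1, -0.3, -0.5]
gripper_width: 34.6
```

```bash
python3 go.py 589.5 44.4 10 -2.5; python3 - <<'E'
from h import *
save('wrist','wrist6');save('scene','scene6')
E
```

```text
pos [590.2  43.8 120. ] yaw -2.62 w 34.576741238063995 j6 1.18
tx -0.0026 ty -0.0026 tz 0.4402 spin -0.0026
```

View pics/wrist6.png

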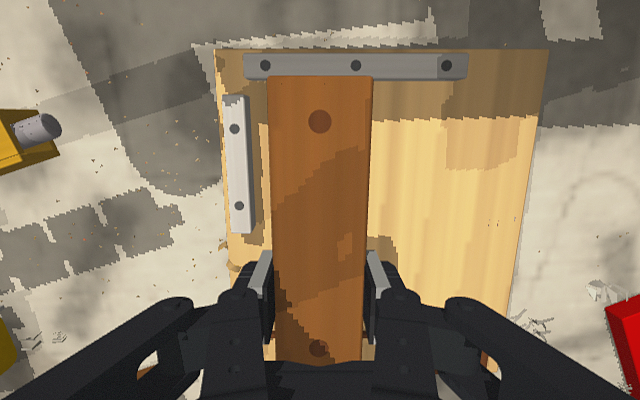

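View pics/scene6.png

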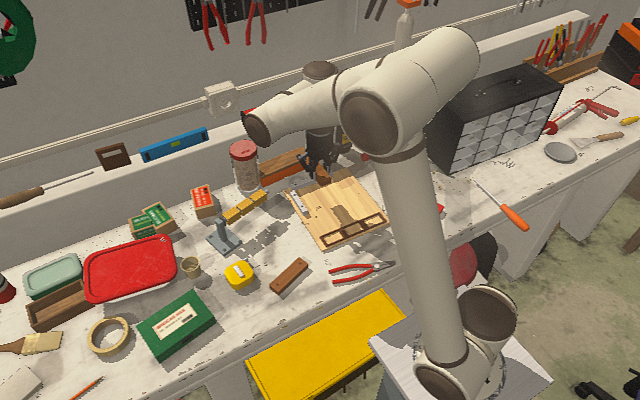

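```bash
python3 - <<'E'
from h import *
w=load('wrist6');crop('wrist6',205,35,560,250,2.2,'c6')
print('bolts z30',[onz(w,*p,30).round(1) for p in[(265,65),(356,65),(447,65),(234.5,129),(239,206)]])
print('far inner top',[onz(w,*p,30).round(1) for p in[(245,79),(465,79)]])
print('left inner top',[onz(w,*p,30).round(1) for p in[(248,97),(251,233)]])
print('rail far end',[dep(w,*p).round(1) for p in[(320,121),(275,80),(368,80)]])
E
```

```text
bolts z30 [array([689.9,  74.3,  30. ]), array([687.2,  14.2,  30. ]), array([684.5, -45.9,  30. ]), array([649.7,  98.9,  30. ]), array([594.6, 101.6,  30. ])]
far inner top [array([681.8,  88.4,  30. ]), array([675.2, -58.4,  30. ])]
left inner top [array([670.3,  87.5,  30. ]), array([573.4,  94.8,  30. ])]
rail far end [array([654.4,  39.9, 153.6]), array([668.3,  54.4, 152.6]), array([666.9,  23.4, 153.3])]
```

View pics/c6.png

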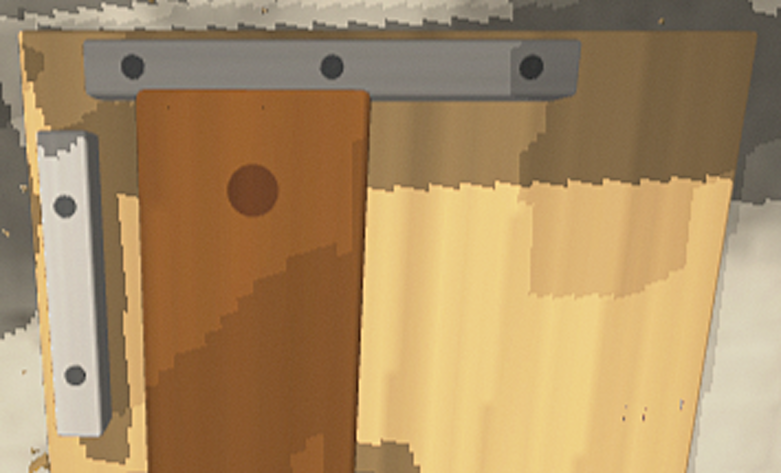

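>>> {"method": "play_rows", "body": {"targets": [{"gripper": 1, "tx": 0, "ty": 0, "spin": 0, "tz": 0.15}, {"gripper": 1, "tx": 0, "ty": 0, "spin": 0, "tz": 0.3}, {"gripper": 1, "tx": 0, "ty": 0, "spin": 0, "tz": 0.4}, {"gripper": 1, "tx": 0, "ty": 0, "spin": 0, "tz": 0.46}, {"gripper": 1, "tx": 0, "ty": 0, "spin": 0, "tz": 0.48}, {"gripper": 1, "tx": 0, "ty": 0, "spin": 0, "tz": 0.49}, {"gripper": 1, "tx": 0, "ty": 0, "spin": 0, "tz": 0.495}, {"gripper": 1, "tx": 0, "ty": 0, "spin": 0, "tz": 0.495}]}}

```text
clock: 9.15
position: [591.0, 45.0, -2.6]
ee_rot: [1.0, -0.022, 0.001, -0.0]
contact_force: [1.3, -0.4, 0.1]
gripper_width: 35.0
```

>>> {"method": "play_rows", "body": {"targets": [{"gripper": 1, "tx": 0, "ty": 0, "spin": 0, "tz": 0.004}, {"gripper": 1, "tx": 0, "ty": 0, "spin": 0, "tz": 0.006}, {"gripper": -0.1, "tx": 0, "ty": 0, "spin": 0, "tz": 0.006}, {"gripper": -0.1, "tx": 0, "ty": 0, "spin": 0, "tz": 0.006}, {"gripper": -0.1, "tx": 0, "ty": 0, "spin": 0, "tz": 0.006}]}}

```text
clock: 9.78
position: [590.7, 44.8, -4.7]
ee_rot: [1.0, -0.022, 0.0, 0.0]
contact_force: [0.7, 0.1, 0.8]
gripper_width: 46.4
```

>>> {"method": "play_rows", "body": {"targets": [{"gripper": -0.1, "tx": 0, "ty": 0, "spin": 0, "tz": -0.05}, {"gripper": -0.1, "tx": 0, "ty": 0, "spin": 0, "tz": -0.2}, {"gripper": -0.1, "tx": 0, "ty": 0, "spin": 0, "tz": -0.4}, {"gripper": 1, "tx": -0.15, "ty": 0, "spin": 0, "tz": -0.6}, {"gripper": 1, "tx": -0.3, "ty": 0, "spin": 0, "tz": -0.6}, {"gripper": 1, "tx": -0.3, "ty": 0, "spin": 0, "tz": -0.6}]}}

```text
clock: 10.52
position: [513.8, 47.9, 147.1]
ee_rot: [1.0, -0.021, 0.001, -0.001]
contact_force: [0.7, 1.0, -1.6]
gripper_width: -0.0
```

```bash
python3 go.py 589.5 44.4 10 -2.5; python3 - <<'E'
from h import *
save('wrist','wrist7')
E
```

```text
pos [513.8  47.9 147.1] yaw -2.44 w -0.02715548217809214 j6 1.12
tx 0.3024 ty 0.0019 tz 0.5490 spin 0.0014
```

View pics/wrist7.png

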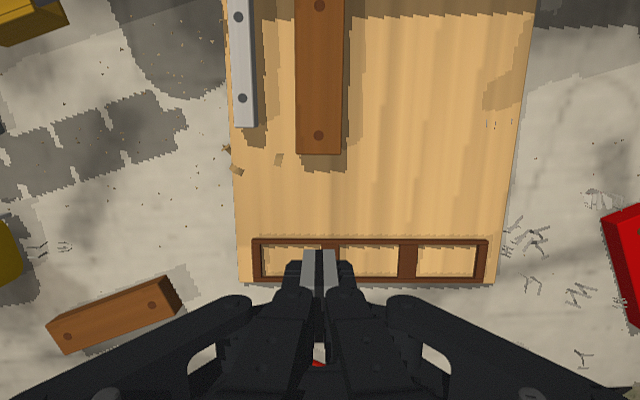

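```bash
python3 go.py 607 -5 0 -2.6; python3 - <<'E'
from h import *
w=load('wrist7')
print([onz(w,*p,30).round(1) for p in[(297,152),(341,153),(319,135),(319.5,5)]])
E
```

```text
pos [515.3  48.1 146.8] yaw -2.43 w 0.027026081233729744 j6 1.12
tx 0.3741 ty 0.1970 tz 0.5878 spin 0.0038
[array([553.1,  62.9,  30. ]), array([550.9,  28.5,  30. ]), array([565.4,  45.1,  30. ]), array([655. ,  41.1,  30. ])]
```

>>> {"method": "play_rows", "body": {"targets": [{"gripper": 1, "tx": 0.2, "ty": 0.1, "spin": 0, "tz": 0}, {"gripper": 1, "tx": 0.375, "ty": 0.197, "spin": 0, "tz": 0.1}, {"gripper": 1, "tx": 0.375, "ty": 0.197, "spin": 0, "tz": 0.3}, {"gripper": 1, "tx": 0.375, "ty": 0.197, "spin": 0.004, "tz": 0.45}, {"gripper": 1, "tx": 0.375, "ty": 0.197, "spin": 0.004, "tz": 0.55}, {"gripper": 1, "tx": 0.375, "ty": 0.197, "spin": 0.004, "tz": 0.59}, {"gripper": 1, "tx": 0.375, "ty": 0.197, "spin": 0.004, "tz": 0.59}]}}

```text
clock: 11.45
position: [608.4, -5.2, -2.1]
ee_rot: [1.0, -0.023, 0.0, 0.0]
contact_force: [-1.1, 0.2, -0.2]
gripper_width: 0.2
```

>>> {"method": "play_rows", "body": {"targets": [{"gripper": 1, "tx": 0, "ty": -0.05, "spin": 0, "tz": 0}, {"gripper": 1, "tx": 0, "ty": -0.09, "spin": 0, "tz": 0}, {"gripper": 1, "tx": 0, "ty": -0.12, "spin": 0, "tz": 0}, {"gripper": 1, "tx": 0, "ty": -0.15, "spin": 0, "tz": 0}, {"gripper": 1, "tx": 0, "ty": -0.17, "spin": 0, "tz": 0}, {"gripper": 1, "tx": 0, "ty": -0.185, "spin": 0, "tz": 0}, {"gripper": 1, "tx": 0, "ty": -0.19, "spin": 0, "tz": 0}, {"gripper": 1, "tx": 0, "ty": -0.19, "spin": 0, "tz": 0}]}}

```text
clock: 12.45
position: [609.4, 42.3, -2.3]
ee_rot: [1.0, -0.023, -0.0, -0.0]
contact_force: [0.7, 0.6, -0.6]
gripper_width: -0.2
```

```bash
python3 go.py - - - - ; python3 - <<'E'
from h import *
save('wrist','wrist8')
E
```

```text
pos [609.4  42.3  -2.3] yaw -2.66 w -0.20904154537984632 j6 1.19
tx 0.0000 ty 0.0000 tz 0.0000 spin 0.0000
```

View pics/wrist8.png

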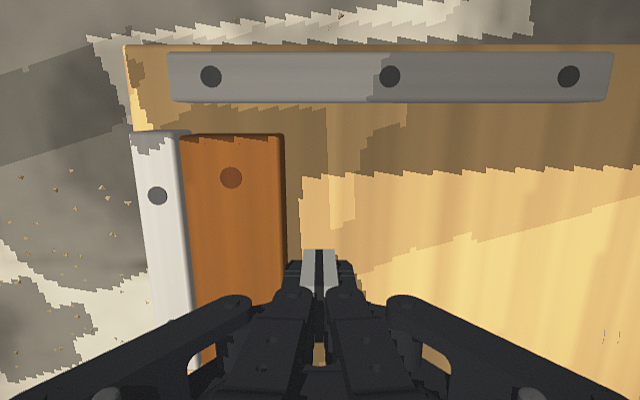

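>>> {"method": "play_rows", "body": {"targets": [{"gripper": 1, "tx": 0, "ty": -0.008, "spin": 0, "tz": 0}, {"gripper": 1, "tx": 0, "ty": -0.016, "spin": 0, "tz": 0}, {"gripper": 1, "tx": 0, "ty": -0.016, "spin": 0, "tz": 0}, {"gripper": 1, "tx": 0, "ty": -0.016, "spin": 0, "tz": 0}]}}

```text
clock: 13.0
position: [609.3, 44.0, -2.3]
ee_rot: [1.0, -0.023, -0.001, 0.001]
contact_force: [2.6, -7.5, 0.2]
gripper_width: 0.2
```

```bash
python3 go.py 527 80 -2 -2.6
```

```text
pos [609.3  44.   -2.3] yaw -2.69 w 0.22707941284574049 j6 1.18
tx -0.3357 ty -0.1283 tz -0.0011 spin -0.0020
```

>>> {"method": "play_rows", "body": {"targets": [{"gripper": 1, "tx": 0, "ty": 0.04, "spin": 0, "tz": 0}, {"gripper": 1, "tx": 0, "ty": 0.04, "spin": 0, "tz": -0.2}, {"gripper": 1, "tx": -0.1, "ty": 0, "spin": 0, "tz": -0.24}, {"gripper": 1, "tx": -0.3, "ty": -0.1, "spin": 0, "tz": -0.24}, {"gripper": 1, "tx": -0.34, "ty": -0.12, "spin": 0, "tz": -0.24}, {"gripper": 1, "tx": -0.34, "ty": -0.12, "spin": 0, "tz": -0.1}, {"gripper": 1, "tx": -0.34, "ty": -0.12, "spin": 0, "tz": 0}, {"gripper": 1, "tx": -0.34, "ty": -0.12, "spin": 0, "tz": 0}, {"gripper": 1, "tx": -0.34, "ty": -0.12, "spin": 0, "tz": 0}]}}

```text
clock: 14.12
position: [526.6, 80.1, -2.4]
ee_rot: [1.0, -0.023, 0.0, -0.0]
contact_force: [0.2, 0.3, -0.4]
gripper_width: -0.1
```

>>> {"method": "play_rows", "body": {"targets": [{"gripper": 1, "tx": 0.03, "ty": 0, "spin": 0, "tz": 0}, {"gripper": 1, "tx": 0.06, "ty": 0, "spin": 0, "tz": 0}, {"gripper": 1, "tx": 0.08, "ty": 0, "spin": 0, "tz": 0}, {"gripper": 1, "tx": 0.09, "ty": 0, "spin": 0, "tz": 0}, {"gripper": 1, "tx": 0.1, "ty": 0, "spin": 0, "tz": 0}, {"gripper": 1, "tx": 0.1, "ty": 0, "spin": 0, "tz": 0}]}}

```text
clock: 14.88
position: [550.9, 78.8, -2.4]
ee_rot: [1.0, -0.023, -0.0, 0.0]
contact_force: [-0.8, -1.2, 0.2]
gripper_width: -0.2
```

>>> {"method": "play_rows", "body": {"targets": [{"gripper": 1, "tx": 0.01, "ty": 0, "spin": 0, "tz": 0}, {"gripper": 1, "tx": 0.02, "ty": 0, "spin": 0, "tz": 0}, {"gripper": 1, "tx": 0.03, "ty": 0, "spin": 0, "tz": 0}, {"gripper": 1, "tx": 0.03, "ty": 0, "spin": 0, "tz": 0}]}}

```text
clock: 15.38
position: [550.7, 77.8, -3.1]
ee_rot: [1.0, -0.024, -0.008, 0.002]
contact_force: [-18.8, 7.3, 11.6]
gripper_width: -0.4
```

```bash
python3 go.py - - - - ; python3 - <<'E'
from h import *
save('wrist','wrist9');print(read_state()['contact_force'])
E
```

```text
pos [550.7  77.8  -3.1] yaw -2.75 w -0.357430906849995 j6 1.1
tx 0.0000 ty 0.0000 tz 0.0000 spin 0.0000
[-18.09893733   7.35025835  11.3327564 ]
```

View pics/wrist9.png

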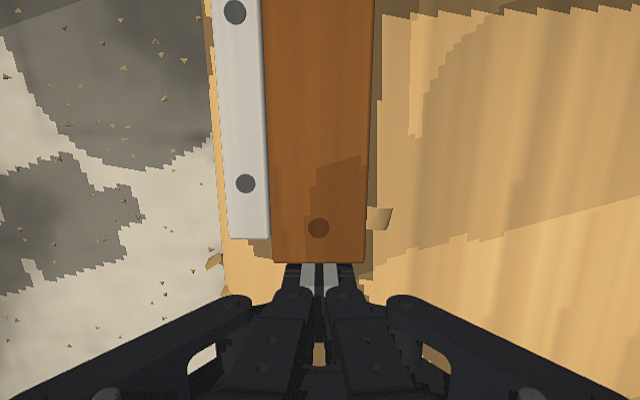

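>>> {"method": "play_rows", "body": {"targets": [{"gripper": 1, "tx": -0.03, "ty": 0, "spin": 0, "tz": 0}, {"gripper": 1, "tx": -0.08, "ty": 0, "spin": 0, "tz": -0.2}, {"gripper": -1, "tx": -0.2, "ty": -0.2, "spin": 0.2, "tz": -0.4}, {"gripper": -1, "tx": -0.4, "ty": -0.4, "spin": 0.4, "tz": -0.6}, {"gripper": -1, "tx": -0.5, "ty": -0.6, "spin": 0.6, "tz": -0.6}, {"gripper": -1, "tx": -0.56, "ty": -0.6, "spin": 0.8, "tz": -0.6}, {"gripper": -1, "tx": -0.56, "ty": -0.6, "spin": 1, "tz": -0.6}, {"gripper": -1, "tx": -0.56, "ty": -0.6, "spin": 1, "tz": -0.6}]}}

```text
clock: 16.42
position: [425.9, 235.7, 148.3]
ee_rot: [0.915, -0.403, 0.0, -0.001]
contact_force: [-0.0, -0.6, 0.4]
gripper_width: 85.5
```

```bash
python3 go.py 403 245 150 -70.2 ; python3 - <<'E'
from h import *
save('wrist','wrist10');print(read_state()['contact_force'])
E
```

```text
pos [425.9 235.7 148.3] yaw -47.49 w 85.48147247803735 j6 -0.1
tx -0.0894 ty 0.0424 tz -0.0071 spin 0.5048
[-0.09831342  0.11898901 -0.25783919]
```

View pics/wrist10.png

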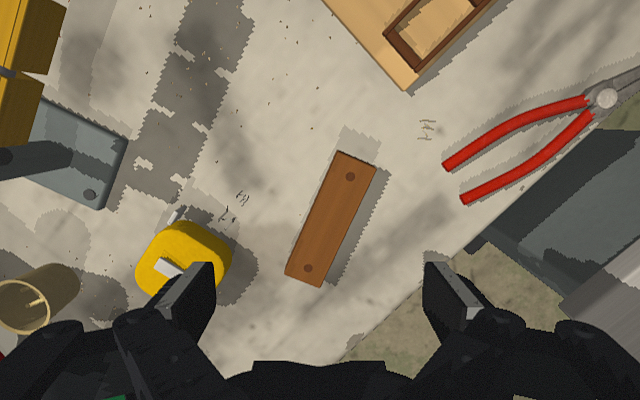

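```bash
python3 - <<'E'
from h import *
w=load('wrist10');print(railfit(w,[(337,151),(376,166),(321,288),(285,274)]));print([onz(w,*p,20).round(1) for p in[(350.5,176.5),(308,268)]])
E
python3 go.py 401.5 246 20 -70
```

```text
(array([404.3, 246.7]), np.float64(110.3), np.float64(118.9), np.float64(34.5))
[array([418.4, 205. ,  20. ]), array([389., 290.,  20.])]
pos [426.  235.3 148. ] yaw -47.48 w 85.33177083897345 j6 -0.1
tx -0.0980 ty 0.0440 tz 0.5119 spin 0.5004
```

```bash
python3 go.py 404 247 -12 -70.3
```

```text
pos [426.  235.3 148. ] yaw -47.48 w 85.33177083897345 j6 -0.1
tx -0.0942 ty 0.0341 tz 0.6400 spin 0.5071
```

>>> {"method": "play_rows", "body": {"targets": [{"gripper": -1, "tx": -0.094, "ty": 0.034, "spin": 0.2, "tz": 0}, {"gripper": -1, "tx": -0.094, "ty": 0.034, "spin": 0.4, "tz": 0.15}, {"gripper": -1, "tx": -0.094, "ty": 0.034, "spin": 0.507, "tz": 0.3}, {"gripper": -1, "tx": -0.094, "ty": 0.034, "spin": 0.507, "tz": 0.45}, {"gripper": -1, "tx": -0.094, "ty": 0.034, "spin": 0.507, "tz": 0.58}, {"gripper": -1, "tx": -0.094, "ty": 0.034, "spin": 0.507, "tz": 0.64}, {"gripper": -1, "tx": -0.094, "ty": 0.034, "spin": 0.507, "tz": 0.64}, {"gripper": 1, "tx": -0.094, "ty": 0.034, "spin": 0.507, "tz": 0.64}, {"gripper": 1, "tx": -0.094, "ty": 0.034, "spin": 0.507, "tz": 0.64}, {"gripper": 1, "tx": -0.094, "ty": 0.034, "spin": 0.507, "tz": 0.64}, {"gripper": 1, "tx": -0.094, "ty": 0.034, "spin": 0.507, "tz": 0.64}, {"gripper": 1, "tx": -0.094, "ty": 0.034, "spin": 0.507, "tz": 0.64}]}}

```text
clock: 17.98
position: [404.2, 247.2, -11.2]
ee_rot: [0.817, -0.577, 0.0, -0.001]
contact_force: [-0.9, -0.0, 6.0]
gripper_width: 34.6
```

>>> {"method": "play_rows", "body": {"targets": [{"gripper": 1, "tx": 0, "ty": 0, "spin": 0, "tz": -0.1}, {"gripper": 1, "tx": 0, "ty": 0, "spin": 0, "tz": -0.3}, {"gripper": 1, "tx": 0, "ty": 0, "spin": 0, "tz": -0.5}, {"gripper": 1, "tx": 0, "ty": 0, "spin": 0, "tz": -0.53}, {"gripper": 1, "tx": 0, "ty": 0, "spin": 0, "tz": -0.53}]}}

```text
clock: 18.6
position: [403.2, 246.4, 120.3]
ee_rot: [0.817, -0.577, -0.0, -0.0]
contact_force: [-0.7, -0.0, -0.7]
gripper_width: 34.6
```

```bash
python3 go.py 500 180 120 -25.5;python3 go.py 608.2 8.6 120 -2.6
```

```text
pos [403.2 246.4 120.3] yaw -70.48 w 34.61725634428023 j6 -0.55
tx 0.3798 ty -0.2763 tz 0.0011 spin -0.9997
pos [403.2 246.4 120.3] yaw -70.48 w 34.61725634428023 j6 -0.55
tx 1.1706 ty -0.4552 tz 0.0005 spin -1.5086
```

>>> {"method": "play_rows", "body": {"targets": [{"gripper": 1, "tx": 0.15, "ty": -0.1, "spin": -0.2, "tz": 0}, {"gripper": 1, "tx": 0.3, "ty": -0.2, "spin": -0.4, "tz": 0}, {"gripper": 1, "tx": 0.45, "ty": -0.28, "spin": -0.6, "tz": 0}, {"gripper": 1, "tx": 0.6, "ty": -0.35, "spin": -0.8, "tz": 0}, {"gripper": 1, "tx": 0.8, "ty": -0.4, "spin": -1, "tz": 0}, {"gripper": 1, "tx": 0.95, "ty": -0.45, "spin": -1, "tz": 0}, {"gripper": 1, "tx": 0.95, "ty": -0.45, "spin": -1, "tz": 0}]}}

```text
clock: 19.48
position: [588.8, 57.9, 117.1]
ee_rot: [0.975, -0.223, -0.002, 0.001]
contact_force: [-0.4, -0.4, -2.0]
gripper_width: 34.2
```

```bash
python3 go.py 608.2 8.6 120 -2.6
```

```text
pos [588.8  57.9 117.1] yaw -25.71 w 34.17784930333223 j6 0.75
tx 0.1555 ty 0.1441 tz -0.0116 spin -0.5136
```

>>> {"method": "play_rows", "body": {"targets": [{"gripper": 1, "tx": 0.1, "ty": 0.1, "spin": -0.2, "tz": 0}, {"gripper": 1, "tx": 0.155, "ty": 0.144, "spin": -0.4, "tz": 0}, {"gripper": 1, "tx": 0.155, "ty": 0.144, "spin": -0.514, "tz": 0}, {"gripper": 1, "tx": 0.155, "ty": 0.144, "spin": -0.514, "tz": 0}, {"gripper": 1, "tx": 0.155, "ty": 0.144, "spin": -0.514, "tz": 0}]}}

```text
clock: 20.1
position: [607.8, 11.8, 119.3]
ee_rot: [1.0, -0.021, -0.001, 0.0]
contact_force: [0.0, -0.1, -0.9]
gripper_width: 34.7
```

```bash
python3 go.py 608.2 8.6 0 -2.6; python3 - <<'E'
from h import *
save('wrist','wrist11')
E
```

```text
pos [607.8  11.8 119.3] yaw -2.37 w 34.741229578221564 j6 1.24
tx 0.0032 ty 0.0125 tz 0.4773 spin 0.0051
```

View pics/wrist11.png

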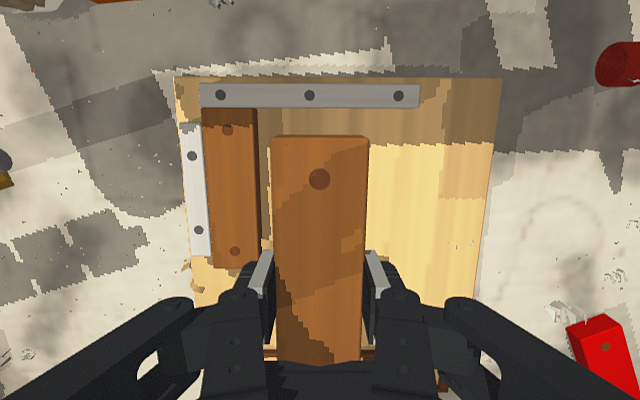

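>>> {"method": "play_rows", "body": {"targets": [{"gripper": 1, "tx": 0.003, "ty": 0.012, "spin": 0.005, "tz": 0.15}, {"gripper": 1, "tx": 0.003, "ty": 0.012, "spin": 0.005, "tz": 0.3}, {"gripper": 1, "tx": 0.003, "ty": 0.012, "spin": 0.005, "tz": 0.4}, {"gripper": 1, "tx": 0.003, "ty": 0.012, "spin": 0.005, "tz": 0.45}, {"gripper": 1, "tx": 0.003, "ty": 0.012, "spin": 0.005, "tz": 0.475}, {"gripper": 1, "tx": 0.003, "ty": 0.012, "spin": 0.005, "tz": 0.482}, {"gripper": 1, "tx": 0.003, "ty": 0.012, "spin": 0.005, "tz": 0.482}]}}

```text
clock: 21.02
position: [609.8, 8.3, 0.6]
ee_rot: [1.0, -0.022, 0.001, -0.0]
contact_force: [0.5, -0.6, -0.6]
gripper_width: 34.9
```

>>> {"method": "play_rows", "body": {"targets": [{"gripper": 1, "tx": 0, "ty": 0, "spin": 0, "tz": 0.006}, {"gripper": 1, "tx": 0, "ty": 0, "spin": 0, "tz": 0.008}, {"gripper": -0.1, "tx": 0, "ty": 0, "spin": 0, "tz": 0.008}, {"gripper": -0.1, "tx": 0, "ty": 0, "spin": 0, "tz": 0.008}, {"gripper": -0.1, "tx": 0, "ty": 0, "spin": 0, "tz": 0.008}, {"gripper": -0.1, "tx": 0, "ty": 0, "spin": 0, "tz": -0.1}, {"gripper": -0.1, "tx": 0, "ty": 0, "spin": 0, "tz": -0.25}, {"gripper": 1, "tx": 0, "ty": 0.1, "spin": 0, "tz": -0.25}, {"gripper": 1, "tx": 0, "ty": 0.18, "spin": 0, "tz": -0.25}, {"gripper": 1, "tx": 0, "ty": 0.18, "spin": 0, "tz": -0.25}, {"gripper": 1, "tx": 0, "ty": 0.18, "spin": 0, "tz": -0.25}]}}

```text
clock: 22.4
position: [606.8, -37.0, 61.6]
ee_rot: [1.0, -0.023, -0.001, 0.0]
contact_force: [0.4, -0.2, 0.3]
gripper_width: -0.1
```

```bash
python3 go.py 609 -36 -2 -2.6; python3 - <<'E'
from h import *
save('wrist','wrist12')
E
```

```text
pos [606.8 -37.   61.6] yaw -2.6 w -0.06547152718996785 j6 1.32
tx 0.0089 ty -0.0046 tz 0.2544 spin 0.0001
```

View pics/wrist12.png

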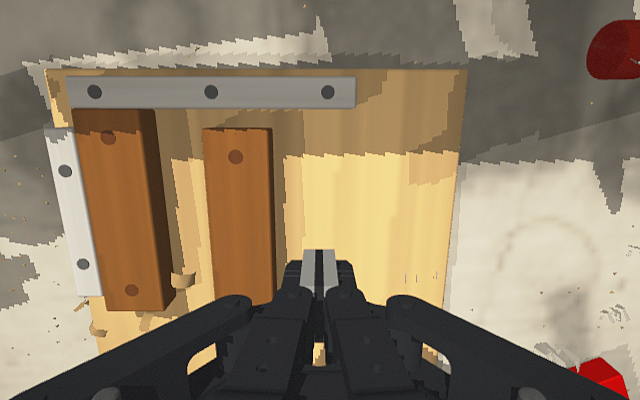

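>>> {"method": "play_rows", "body": {"targets": [{"gripper": 1, "tx": 0.009, "ty": 0, "spin": 0, "tz": 0.15}, {"gripper": 1, "tx": 0.009, "ty": 0, "spin": 0, "tz": 0.254}, {"gripper": 1, "tx": 0.009, "ty": 0, "spin": 0, "tz": 0.254}, {"gripper": 1, "tx": 0.009, "ty": -0.06, "spin": 0, "tz": 0.254}, {"gripper": 1, "tx": 0.009, "ty": -0.1, "spin": 0, "tz": 0.254}, {"gripper": 1, "tx": 0.009, "ty": -0.13, "spin": 0, "tz": 0.254}, {"gripper": 1, "tx": 0.009, "ty": -0.155, "spin": 0, "tz": 0.254}, {"gripper": 1, "tx": 0.009, "ty": -0.175, "spin": 0, "tz": 0.254}, {"gripper": 1, "tx": 0.009, "ty": -0.19, "spin": 0, "tz": 0.254}, {"gripper": 1, "tx": 0.009, "ty": -0.195, "spin": 0, "tz": 0.254}, {"gripper": 1, "tx": 0.009, "ty": -0.195, "spin": 0, "tz": 0.254}]}}

```text
clock: 23.82
position: [611.2, 8.1, -1.1]
ee_rot: [1.0, -0.023, -0.001, 0.002]
contact_force: [2.4, -13.2, 0.7]
gripper_width: 0.2
```

```bash
python3 go.py 525 43.5 -2 -2.6
```

```text
pos [611.2   8.1  -1.1] yaw -2.62 w 0.2200004796168742 j6 1.24
tx -0.3507 ty -0.1259 tz 0.0037 spin -0.0004
```

>>> {"method": "play_rows", "body": {"targets": [{"gripper": 1, "tx": 0, "ty": 0.05, "spin": 0, "tz": 0}, {"gripper": 1, "tx": 0, "ty": 0.05, "spin": 0, "tz": -0.2}, {"gripper": 1, "tx": -0.1, "ty": 0, "spin": 0, "tz": -0.24}, {"gripper": 1, "tx": -0.3, "ty": -0.1, "spin": 0, "tz": -0.24}, {"gripper": 1, "tx": -0.35, "ty": -0.11, "spin": 0, "tz": -0.24}, {"gripper": 1, "tx": -0.35, "ty": -0.11, "spin": 0, "tz": -0.1}, {"gripper": 1, "tx": -0.35, "ty": -0.11, "spin": 0, "tz": 0}, {"gripper": 1, "tx": -0.35, "ty": -0.11, "spin": 0, "tz": 0}, {"gripper": 1, "tx": -0.35, "ty": -0.11, "spin": 0, "tz": 0}]}}

```text
clock: 24.95
position: [525.8, 43.2, -1.2]
ee_rot: [1.0, -0.023, 0.0, -0.0]
contact_force: [0.7, -0.1, -0.4]
gripper_width: 0.1
```

>>> {"method": "play_rows", "body": {"targets": [{"gripper": 1, "tx": 0.03, "ty": 0, "spin": 0, "tz": 0}, {"gripper": 1, "tx": 0.06, "ty": 0, "spin": 0, "tz": 0}, {"gripper": 1, "tx": 0.08, "ty": 0, "spin": 0, "tz": 0}, {"gripper": 1, "tx": 0.1, "ty": 0, "spin": 0, "tz": 0}, {"gripper": 1, "tx": 0.11, "ty": 0, "spin": 0, "tz": 0}, {"gripper": 1, "tx": 0.12, "ty": 0, "spin": 0, "tz": 0}, {"gripper": 1, "tx": 0.12, "ty": 0, "spin": 0, "tz": 0}]}}

```text
clock: 25.82
position: [549.0, 41.0, -2.2]
ee_rot: [1.0, -0.023, -0.007, 0.001]
contact_force: [-12.2, 4.1, 8.8]
gripper_width: 0.2
```

```bash
python3 go.py - - - - ; python3 - <<'E'
from h import *
save('wrist','wrist13');print(read_state()['contact_force'])
E
```

```text
pos [549.   41.   -2.2] yaw -2.66 w 0.2449704086104647 j6 1.16
tx 0.0000 ty 0.0000 tz 0.0000 spin 0.0000
[-13.65734915   4.19428001   7.72536221]
```

View pics/wrist13.png

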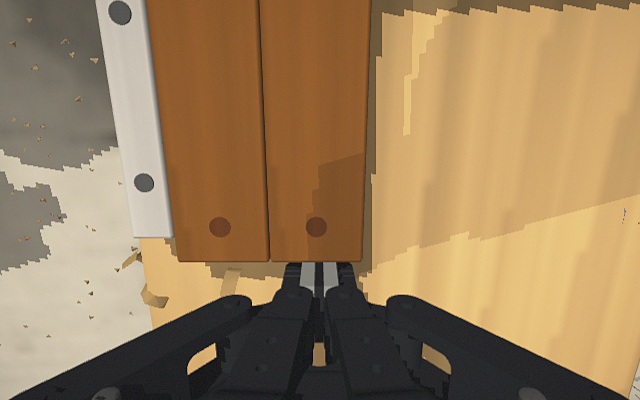

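>>> {"method": "play_rows", "body": {"targets": [{"gripper": 1, "tx": -0.05, "ty": 0, "spin": 0, "tz": 0}, {"gripper": 1, "tx": -0.05, "ty": 0, "spin": 0.2, "tz": -0.2}, {"gripper": -1, "tx": -0.05, "ty": 0, "spin": 0.4, "tz": -0.4}, {"gripper": -1, "tx": 0, "ty": -0.2, "spin": 0.6, "tz": -0.6}, {"gripper": -1, "tx": 0.1, "ty": -0.4, "spin": 0.8, "tz": -0.8}, {"gripper": -1, "tx": 0.3, "ty": -0.6, "spin": 1, "tz": -0.88}, {"gripper": -1, "tx": 0.32, "ty": -0.75, "spin": 1, "tz": -0.88}, {"gripper": -1, "tx": 0.32, "ty": -0.75, "spin": 1, "tz": -0.88}, {"gripper": -1, "tx": 0.32, "ty": -0.75, "spin": 1, "tz": -0.88}]}}

```text
clock: 27.0
position: [643.4, 225.6, 218.0]
ee_rot: [0.915, -0.403, -0.0, 0.0]
contact_force: [-0.2, 0.2, 0.3]
gripper_width: 85.5
```

```bash
python3 go.py 640 240 220 -74.5 ; python3 - <<'E'
from h import *
save('wrist','wrist14')
E
```

```text
pos [643.4 225.6 218. ] yaw -47.54 w 85.4718888520838 j6 0.17
tx -0.0515 ty -0.0287 tz -0.0080 spin 0.5992
```

View pics/wrist14.png

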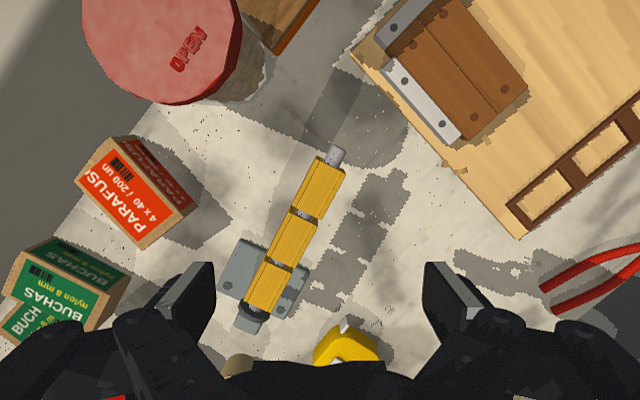

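```bash
python3 - <<'E'
from h import *
w=load('wrist14');crop('wrist14',220,130,370,340,3.5,'c14')
print('jar',[dep(w,*p).round(0) for p in[(170,40),(238,30),(180,103),(230,70),(100,90)]],'box',[dep(w,*p).round(0) for p in[(150,155),(194,205),(165,240)]])
E
```

```text
jar [array([774., 202., 168.]), array([753., 173., 159.]), array([753., 227., 159.]), array([744., 193., 156.]), array([822., 274., 100.])] box [array([792., 326.,   7.]), array([724., 338.,   9.]), array([725., 398.,  -1.])]
```

View pics/c14.png

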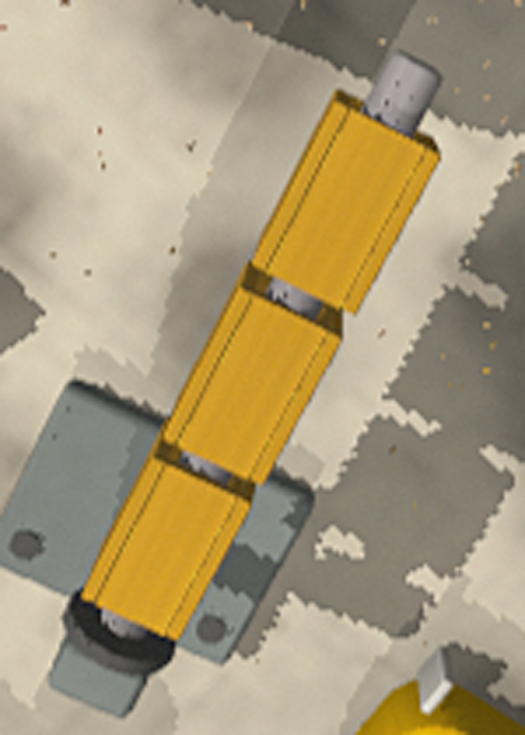

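```bash
python3 - <<'E'
from h import *
w=load('wrist14');f=lambda p:(220+p[0]/3.5,130+p[1]/3.5)
for q in([(335,93),(438,152),(357,312),(250,264)],[(248,265),(342,330),(265,485),(163,440)],[(162,442),(253,492),(177,640),(82,600)]):
  print(railfit(w,[f(p) for p in q],95))
print(onz(w,*f((405,75)),92),onz(w,*f((295,293)),92),onz(w,*f((205,465)),92),onz(w,*f((125,625)),92))
E
```

```text
(array([648.6, 219.7]), np.float64(106.3), np.float64(44.2), np.float64(27.5))
(array([635.5, 266.8]), np.float64(106.7), np.float64(47.4), np.float64(27.6))
(array([622.5, 314.5]), np.float64(105.9), np.float64(47.8), np.float64(26.0))
[658.88405676 187.90360429  92.        ] [642.67165771 243.96690233  92.        ] [629.30959397 292.77893107  92.        ] [615.16082853 341.18866103  92.        ]
```

```bash
python3 - <<'E'
from h import *
w=load('wrist5')
for v in range(246,280,3): print(v,[dep(w,u,v).round(0).tolist() for u in(262,266,270,372,376)])
E
```

```text
246 [[586.0, -256.0, -0.0], [583.0, -261.0, 8.0], [580.0, -259.0, -1.0], [505.0, -294.0, -0.0], [501.0, -295.0, -2.0]]
249 [[585.0, -254.0, 0.0], [584.0, -309.0, 125.0], [583.0, -310.0, 125.0], [543.0, -329.0, 124.0], [500.0, -293.0, -0.0]]
252 [[585.0, -309.0, 130.0], [584.0, -310.0, 129.0], [582.0, -311.0, 130.0], [544.0, -329.0, 129.0], [542.0, -329.0, 129.0]]
255 [[585.0, -309.0, 132.0], [583.0, -310.0, 132.0], [582.0, -311.0, 132.0], [544.0, -329.0, 132.0], [543.0, -329.0, 133.0]]
258 [[585.0, -310.0, 136.0], [583.0, -310.0, 135.0], [582.0, -312.0, 137.0], [545.0, -328.0, 135.0], [544.0, -329.0, 136.0]]
261 [[584.0, -310.0, 138.0], [583.0, -311.0, 139.0], [581.0, -311.0, 138.0], [546.0, -329.0, 139.0], [544.0, -329.0, 138.0]]
264 [[584.0, -310.0, 140.0], [582.0, -311.0, 141.0], [581.0, -311.0, 141.0], [546.0, -328.0, 141.0], [544.0, -329.0, 141.0]]
267 [[583.0, -310.0, 144.0], [582.0, -311.0, 143.0], [581.0, -312.0, 144.0], [546.0, -328.0, 144.0], [544.0, -328.0, 143.0]]
270 [[583.0, -311.0, 147.0], [582.0, -311.0, 146.0], [580.0, -312.0, 147.0], [546.0, -327.0, 146.0], [545.0, -329.0, 148.0]]
273 [[583.0, -311.0, 149.0], [581.0, -311.0, 149.0], [580.0, -312.0, 148.0], [546.0, -327.0, 148.0], [545.0, -328.0, 149.0]]
276 [[582.0, -310.0, 150.0], [581.0, -311.0, 151.0], [580.0, -312.0, 151.0], [547.0, -327.0, 152.0], [546.0, -328.0, 152.0]]
279 [[582.0, -310.0, 153.0], [581.0, -311.0, 153.0], [579.0, -310.0, 150.0], [547.0, -327.0, 153.0], [546.0, -328.0, 154.0]]
```

```bash
python3 go.py 649.3 220 61 -74
```

```text
pos [643.2 224.9 218.2] yaw -47.58 w 85.34039349644159 j6 0.17
tx 0.0311 ty -0.0053 tz 0.6290 spin 0.5871
```

>>> {"method": "play_rows", "body": {"targets": [{"gripper": -0.4, "tx": 0.031, "ty": -0.005, "spin": 0.2, "tz": 0}, {"gripper": -0.4, "tx": 0.031, "ty": -0.005, "spin": 0.4, "tz": 0.1}, {"gripper": -0.4, "tx": 0.031, "ty": -0.005, "spin": 0.587, "tz": 0.2}, {"gripper": -0.4, "tx": 0.031, "ty": -0.005, "spin": 0.587, "tz": 0.3}, {"gripper": -0.4, "tx": 0.031, "ty": -0.005, "spin": 0.587, "tz": 0.3}, {"gripper": -0.4, "tx": 0.031, "ty": -0.005, "spin": 0.587, "tz": 0.3}]}}

```text
clock: 27.8
position: [650.4, 220.2, 145.2]
ee_rot: [0.799, -0.602, 0.001, -0.001]
contact_force: [0.2, -0.3, -0.1]
gripper_width: 60.1
```

```bash
python3 go.py 649.3 220 61 -74; python3 - <<'E'
from h import *
save('wrist','wrist15')
E
```

```text
pos [650.4 220.2 145.2] yaw -74.0 w 60.10116906292839 j6 -0.28
tx -0.0007 ty 0.0051 tz 0.3369 spin -0.0001
```

View pics/wrist15.png

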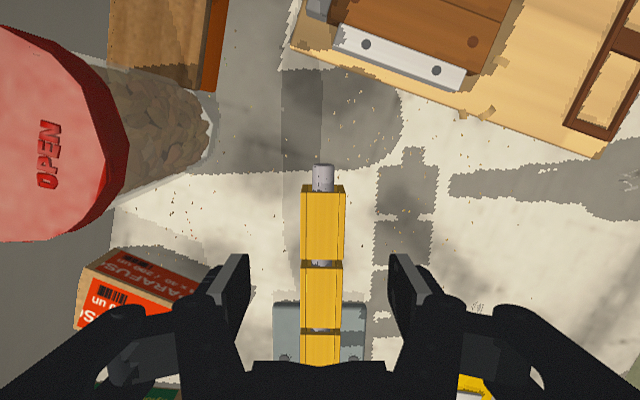

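```bash
python3 - <<'E'
from h import *
w=load('wrist15');print(proj(w,(649.3,220,96)));print([onz(w,*p,96).round(1) for p in[(323,223),(323,187),(322,258),(321,297)]])
E
```

```text
(np.float64(320.3802877520727), np.float64(226.3645007944921))
[array([648.3, 217.4,  96. ]), array([654.7, 195.6,  96. ]), array([642.4, 240.1,  96. ]), array([635.3, 266.9,  96. ])]
```

```bash
python3 go.py 648.3 218.3 61 -74
```

```text
pos [650.6 220.5 145.6] yaw -73.99 w 59.71093271161361 j6 -0.28
tx 0.0059 ty 0.0122 tz 0.3385 spin 0.0002
```

>>> {"method": "play_rows", "body": {"targets": [{"gripper": -0.4, "tx": 0.006, "ty": 0.011, "spin": 0, "tz": 0.15}, {"gripper": -0.4, "tx": 0.006, "ty": 0.011, "spin": 0, "tz": 0.28}, {"gripper": -0.4, "tx": 0.006, "ty": 0.011, "spin": 0, "tz": 0.335}, {"gripper": -0.4, "tx": 0.006, "ty": 0.011, "spin": 0, "tz": 0.335}, {"gripper": 1, "tx": 0.006, "ty": 0.011, "spin": 0, "tz": 0.335}, {"gripper": 1, "tx": 0.006, "ty": 0.011, "spin": 0, "tz": 0.335}, {"gripper": 1, "tx": 0.006, "ty": 0.011, "spin": 0, "tz": 0.335}, {"gripper": 1, "tx": 0.006, "ty": 0.011, "spin": 0, "tz": 0.335}, {"gripper": 1, "tx": 0.006, "ty": 0.011, "spin": 0, "tz": 0.335}]}}

```text
clock: 28.98
position: [648.7, 219.1, 62.1]
ee_rot: [0.799, -0.601, 0.001, -0.001]
contact_force: [-0.3, 0.3, 6.2]
gripper_width: 26.6
```

```bash
python3 go.py 648.3 218.3 61 -74; python3 - <<'E'
from h import *
save('wrist','wrist16')
E
```

```text
pos [648.7 219.1  62.1] yaw -73.94 w 26.620025883246708 j6 -0.28
tx 0.0025 ty 0.0023 tz 0.0042 spin 0.0013
```

View pics/wrist16.png

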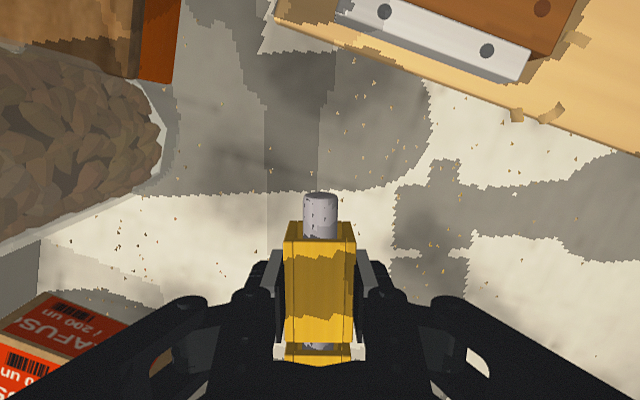

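>>> {"method": "play_rows", "body": {"targets": [{"gripper": 1, "tx": 0, "ty": 0, "spin": 0, "tz": -0.012}, {"gripper": 1, "tx": 0.03, "ty": 0, "spin": 0, "tz": -0.012}, {"gripper": 1, "tx": 0.09, "ty": 0, "spin": 0, "tz": -0.012}, {"gripper": 1, "tx": 0.15, "ty": 0, "spin": 0, "tz": -0.012}, {"gripper": 1, "tx": 0.22, "ty": 0, "spin": 0, "tz": -0.012}, {"gripper": 1, "tx": 0.3, "ty": 0, "spin": 0, "tz": -0.012}, {"gripper": 1, "tx": 0.3, "ty": 0, "spin": 0, "tz": -0.012}, {"gripper": 1, "tx": 0.3, "ty": 0, "spin": 0, "tz": -0.012}]}}

```text
clock: 30.02
position: [668.4, 146.1, 63.0]
ee_rot: [0.799, -0.602, -0.0, -0.0]
contact_force: [-0.4, 0.7, -0.2]
gripper_width: 27.2
```

```bash
python3 go.py - - - -; python3 - <<'E'
from h import *
save('wrist','wrist17');save('scene','scene17')
crop('scene17',180,150,400,310,3,'c17')
E
```

```text
pos [668.4 146.1  63. ] yaw -74.01 w 27.176385009362523 j6 -0.17
tx 0.0000 ty 0.0000 tz 0.0000 spin 0.0000
```

View pics/wrist17.png

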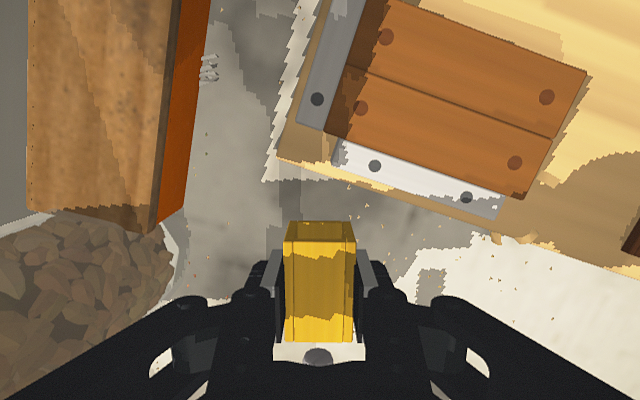

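View pics/c17.png

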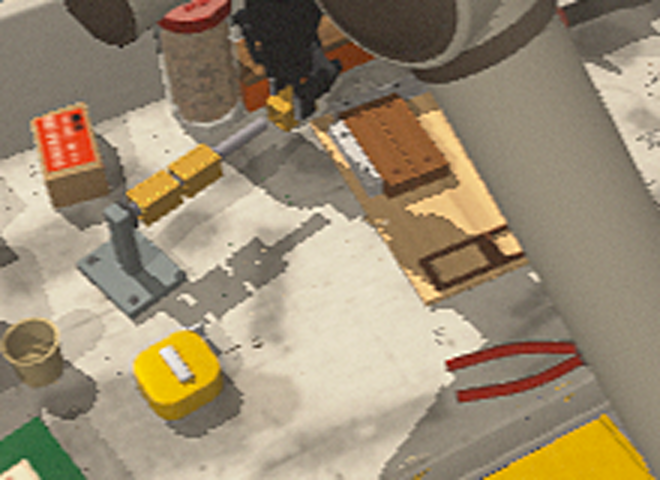

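```bash
python3 - <<'E'
from h import *
w=load('wrist17');print([dep(w,*p).round(1).tolist() for p in[(320,260),(320,280),(320,320),(320,338),(290,243),(350,243)]])
crop('wrist7',225,220,505,295,2.8,'c7')
E
```

```text
[[671.2, 133.4, 95.6], [668.9, 141.4, 95.8], [664.0, 158.3, 96.0], [661.6, 166.7, 95.6], [684.1, 129.9, 95.6], [662.4, 123.3, 96.4]]
```

View pics/c7.png

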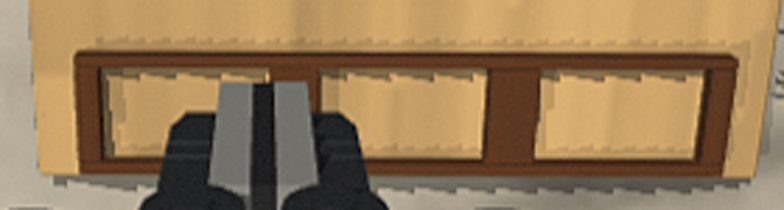

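```bash
python3 - <<'E'
from h import *
w=load('wrist7');f=lambda x,y:(225+x/2.8,220+y/2.8)
print('far inner top',[onz(w,*f(x,y),17).round(1) for x,y in[(403,68),(620,70),(190,67)]])
print('near inner floor',[onz(w,*f(x,y),10).round(1) for x,y in[(403,157),(615,159)]])
print('partition top mids y',[onz(w,*f(x,110),17).round(1) for x in(488,536)],[onz(w,*f(x,110),17).round(1) for x in(85,101,703,728)])
print('outer frame far top',[onz(w,*f(x,y),17).round(1) for x,y in[(78,55),(737,60)]])
# pred
c,s=np.cos(np.radians(-2.6)),np.sin(np.radians(-2.6))
for y in(-70,0,70):
  for x in(-102.5,-119,-135.5): print((x,y),(round(569.8+c*x-s*y,1),round(1.3+s*x+c*y,1)))
E
```

```text
far inner top [array([468.8,   5.2,  17. ]), array([465.4, -62.9,  17. ]), array([471.9,  72. ,  17. ])]
near inner floor [array([434.8,   4.4,  10. ]), array([431.3, -65.6,  10. ])]
partition top mids y [array([453.5, -21.7,  17. ]), array([452.9, -37. ,  17. ])] [array([458.7, 106.3,  17. ]), array([458.5, 101.2,  17. ]), array([450.7, -90. ,  17. ]), array([450.4, -97.9,  17. ])]
outer frame far top [array([477.3, 106.8,  17. ]), array([467.2, -99.3,  17. ])]
(-102.5, -70) (np.float64(464.2), np.float64(-64.0))
(-119, -70) (np.float64(447.7), np.float64(-63.2))
(-135.5, -70) (np.float64(431.3), np.float64(-62.5))
(-102.5, 0) (np.float64(467.4), np.float64(5.9))
(-119, 0) (np.float64(450.9), np.float64(6.7))
(-135.5, 0) (np.float64(434.4), np.float64(7.4))
(-102.5, 70) (np.float64(470.6), np.float64(75.9))
(-119, 70) (np.float64(454.1), np.float64(76.6))
(-135.5, 70) (np.float64(437.6), np.float64(77.4))
```

```bash
python3 go.py 560 20 100 -92.6;python3 go.py 448.2 -64 100 -92.6
```

```text
pos [668.2 146.8  63. ] yaw -73.95 w 26.86506954110682 j6 -0.17
tx 0.3677 ty 0.5563 tz -0.1479 spin 0.4144
pos [668.2 146.8  63. ] yaw -73.95 w 26.86506954110682 j6 -0.17
tx 0.5669 ty 1.0789 tz -0.1480 spin 0.4144
```

>>> {"method": "play_rows", "body": {"targets": [{"gripper": 1, "tx": 0.05, "ty": 0.05, "spin": 0, "tz": -0.15}, {"gripper": 1, "tx": 0.15, "ty": 0.25, "spin": 0.1, "tz": -0.15}, {"gripper": 1, "tx": 0.25, "ty": 0.45, "spin": 0.2, "tz": -0.15}, {"gripper": 1, "tx": 0.35, "ty": 0.65, "spin": 0.3, "tz": -0.15}, {"gripper": 1, "tx": 0.45, "ty": 0.85, "spin": 0.414, "tz": -0.15}, {"gripper": 1, "tx": 0.53, "ty": 1, "spin": 0.414, "tz": -0.15}, {"gripper": 1, "tx": 0.53, "ty": 1, "spin": 0.414, "tz": -0.15}, {"gripper": 1, "tx": 0.53, "ty": 1, "spin": 0.414, "tz": -0.15}]}}

```text
clock: 31.12
position: [465.6, -49.4, 101.1]
ee_rot: [-0.691, 0.723, -0.001, 0.001]
contact_force: [0.6, -0.6, -0.8]
gripper_width: 26.9
```

```bash
python3 go.py 448.2 -64 30 -92.6; python3 - <<'E'
from h import *
save('wrist','wrist18')
E
```

```text
pos [465.6 -49.4 101.1] yaw -92.56 w 26.934294200424496 j6 -0.29
tx 0.0615 ty 0.0673 tz 0.2843 spin 0.0008
```

View pics/wrist18.png

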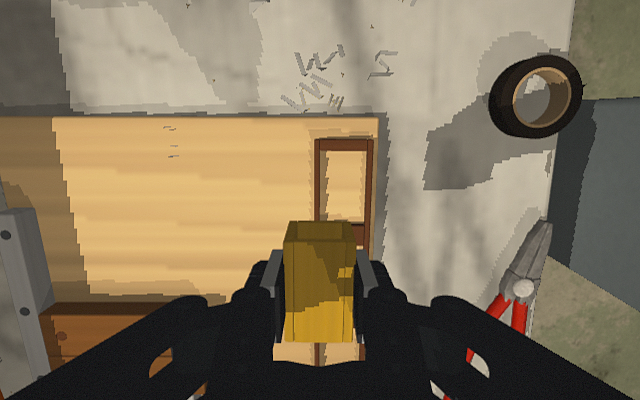

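```bash
python3 - <<'E'
from h import *
crop('wrist18',295,120,395,260,5,'c18')
E
```

```text
(no output)
```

View pics/c18.png

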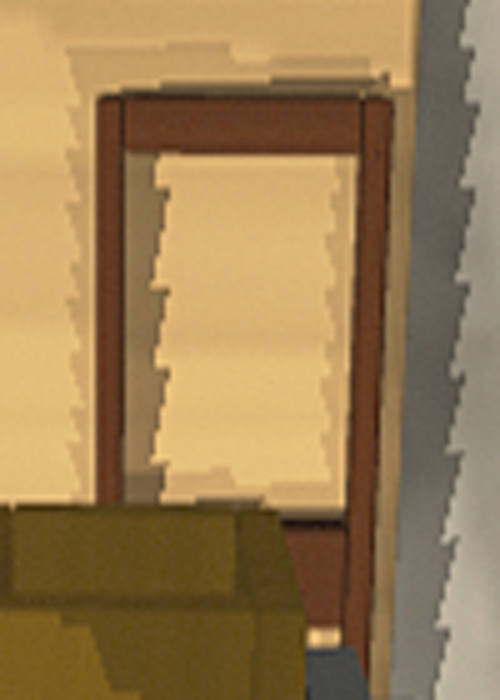

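```bash
python3 - <<'E'
from h import *
w=load('wrist18');print([onz(w,*p,17).round(1) for p in[(319.5,180),(366.5,180),(342,150.5),(342,225)]],[onz(w,*p,10).round(1) for p in[(365.2,180)]])
print(dep(w,320,300),[dep(w,*p).round(1) for p in [(290,245),(350,245),(320,340)]])
E
```

```text
[array([464.2, -72. ,  17. ]), array([431.3, -70.6,  17. ]), array([447.9, -91.8,  17. ]), array([449.3, -38.1,  17. ])] [array([431.3, -69.3,  10. ])]
[465.01012188 -46.09651682 135.24124192] [array([475.4, -69.2, 134.2]), array([452.7, -68.2, 134.2]), array([465.8, -27.6, 134.7])]
```

```bash
python3 go.py 448.6 -66 6 -92.6
```

```text
pos [465.8 -49.2 100.9] yaw -92.54 w 26.83724178774184 j6 -0.29
tx 0.0704 ty 0.0663 tz 0.3796 spin 0.0013
```

>>> {"method": "play_rows", "body": {"targets": [{"gripper": 1, "tx": 0.07, "ty": 0.066, "spin": 0, "tz": 0.05}, {"gripper": 1, "tx": 0.07, "ty": 0.066, "spin": 0, "tz": 0.2}, {"gripper": 1, "tx": 0.07, "ty": 0.066, "spin": 0, "tz": 0.29}, {"gripper": 1, "tx": 0.07, "ty": 0.066, "spin": 0, "tz": 0.31}, {"gripper": 1, "tx": 0.07, "ty": 0.066, "spin": 0, "tz": 0.31}]}}

```text
clock: 31.8
position: [448.2, -66.1, 23.1]
ee_rot: [-0.691, 0.723, -0.0, 0.0]
contact_force: [-0.5, 0.4, -0.1]
gripper_width: 27.1
```

```bash
python3 go.py 448.6 -66 6 -92.6
```

```text
pos [448.2 -66.1  23.1] yaw -92.54 w 27.105581361363488 j6 -0.26
tx -0.0007 ty -0.0016 tz 0.0683 spin 0.0013
```

>>> {"method": "play_rows", "body": {"targets": [{"gripper": 1, "tx": 0, "ty": -0.001, "spin": 0, "tz": 0.02}, {"gripper": 1, "tx": 0, "ty": -0.001, "spin": 0, "tz": 0.04}, {"gripper": 1, "tx": 0, "ty": -0.001, "spin": 0, "tz": 0.06}, {"gripper": 1, "tx": 0, "ty": -0.001, "spin": 0, "tz": 0.068}, {"gripper": 1, "tx": 0, "ty": -0.001, "spin": 0, "tz": 0.07}]}}

```text
clock: 32.42
position: [447.5, -66.7, 5.4]
ee_rot: [-0.691, 0.723, 0.0, -0.0]
contact_force: [-0.1, -0.0, -1.5]
gripper_width: 26.7
```

>>> {"method": "play_rows", "body": {"targets": [{"gripper": -0.1, "tx": 0, "ty": 0, "spin": 0, "tz": 0.002}, {"gripper": -0.1, "tx": 0, "ty": 0, "spin": 0, "tz": 0.002}, {"gripper": -0.1, "tx": 0, "ty": 0, "spin": 0, "tz": 0.002}, {"gripper": -0.1, "tx": 0, "ty": 0, "spin": 0, "tz": -0.1}, {"gripper": -0.4, "tx": 0, "ty": 0, "spin": 0, "tz": -0.3}, {"gripper": -0.4, "tx": 0, "ty": 0, "spin": 0, "tz": -0.5}, {"gripper": -0.4, "tx": 0, "ty": 0, "spin": 0, "tz": -0.5}]}}

```text
clock: 33.3
position: [450.4, -66.3, 134.5]
ee_rot: [-0.691, 0.723, -0.003, 0.004]
contact_force: [0.4, 0.5, -1.4]
gripper_width: 59.7
```

```bash
python3 go.py 635.3 266 150 -74; python3 - <<'E'
from h import *
save('wrist','wrist19')
E
```

```text
pos [450.4 -66.3 134.5] yaw -92.57 w 59.65571657550415 j6 -0.26
tx -1.3611 ty -0.6797 tz -0.0525 spin -0.4127
```

View pics/wrist19.png

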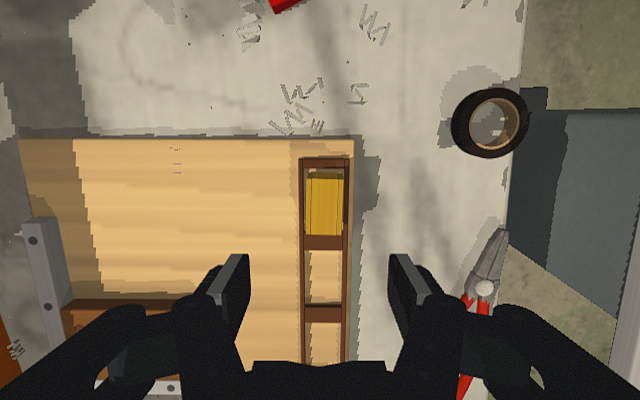

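>>> {"method": "play_rows", "body": {"targets": [{"gripper": -0.4, "tx": -0.2, "ty": -0.1, "spin": 0, "tz": -0.06}, {"gripper": -0.4, "tx": -0.4, "ty": -0.2, "spin": -0.1, "tz": -0.06}, {"gripper": -0.4, "tx": -0.6, "ty": -0.3, "spin": -0.2, "tz": -0.06}, {"gripper": -0.4, "tx": -0.8, "ty": -0.4, "spin": -0.3, "tz": -0.06}, {"gripper": -0.4, "tx": -1, "ty": -0.5, "spin": -0.41, "tz": -0.06}, {"gripper": -0.4, "tx": -1, "ty": -0.68, "spin": -0.41, "tz": -0.06}, {"gripper": -0.4, "tx": -1, "ty": -0.68, "spin": -0.41, "tz": -0.06}]}}

```text
clock: 34.22
position: [629.7, 175.5, 141.9]
ee_rot: [0.798, -0.603, -0.001, 0.002]
contact_force: [0.1, -0.5, 0.0]
gripper_width: 59.8
```

```bash
python3 go.py 635.2 266 150 -74; python3 go.py 635.2 266 61 -74
```

```text
pos [629.7 175.5 141.9] yaw -74.19 w 59.755631033193396 j6 -0.24
tx -0.3421 ty -0.1197 tz -0.0334 spin -0.0043
pos [629.7 175.5 141.9] yaw -74.19 w 59.755631033193396 j6 -0.24
tx -0.3424 ty -0.1211 tz 0.3226 spin -0.0043
```

>>> {"method": "play_rows", "body": {"targets": [{"gripper": -0.4, "tx": -0.2, "ty": -0.06, "spin": -0.004, "tz": 0}, {"gripper": -0.4, "tx": -0.342, "ty": -0.12, "spin": -0.004, "tz": 0}, {"gripper": -0.4, "tx": -0.342, "ty": -0.12, "spin": -0.004, "tz": 0}, {"gripper": -0.4, "tx": -0.342, "ty": -0.12, "spin": -0.004, "tz": 0}]}}

```text
clock: 34.72
position: [633.1, 264.9, 144.2]
ee_rot: [0.799, -0.602, -0.001, 0.001]
contact_force: [-0.2, 0.2, -0.0]
gripper_width: 59.7
```

```bash
python3 go.py 635.2 266 61 -74; python3 - <<'E'
from h import *
save('wrist','wrist20')
E
```

```text
pos [633.1 264.9 144.2] yaw -74.0 w 59.69936685080625 j6 -0.35
tx -0.0022 ty -0.0102 tz 0.3328 spin 0.0001
```

View pics/wrist20.png

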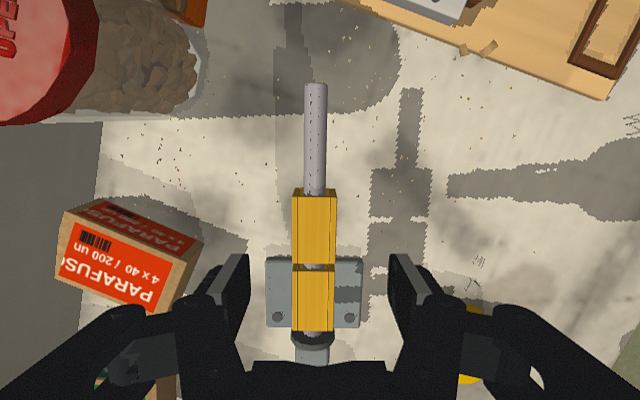

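```bash
python3 - <<'E'
from h import *
w=load('wrist20');print([onz(w,*p,96).round(1) for p in[(314,195),(314,229.5),(314,264),(313.5,272),(313.5,330)]])
print([dep(w,*p).round(0) for p in[(150,300),(180,260),(160,306),(200,240),(193,235),(90,215)]])
E
```

```text
[array([641.1, 246.3,  96. ]), array([635.1, 267.4,  96. ]), array([628.8, 289.7,  96. ]), array([627.6, 295.2,  96. ]), array([615.9, 336.2,  96. ])]
[array([744., 381.,  44.]), array([727., 339.,  44.]), array([735., 383.,  45.]), array([726., 338.,  -1.]), array([733., 335.,  -1.]), array([803., 324.,  38.])]
```

```bash
python3 go.py 634.8 267.5 61 -74
```

```text
pos [633.4 264.6 144.7] yaw -74.03 w 59.74662146707902 j6 -0.35
tx -0.0100 ty -0.0092 tz 0.3347 spin -0.0007
```

>>> {"method": "play_rows", "body": {"targets": [{"gripper": -0.4, "tx": -0.01, "ty": -0.009, "spin": 0, "tz": 0.15}, {"gripper": -0.4, "tx": -0.01, "ty": -0.009, "spin": 0, "tz": 0.28}, {"gripper": -0.4, "tx": -0.01, "ty": -0.009, "spin": 0, "tz": 0.332}, {"gripper": -0.4, "tx": -0.01, "ty": -0.009, "spin": 0, "tz": 0.332}, {"gripper": 1, "tx": -0.01, "ty": -0.009, "spin": 0, "tz": 0.332}, {"gripper": 1, "tx": -0.01, "ty": -0.009, "spin": 0, "tz": 0.332}, {"gripper": 1, "tx": -0.01, "ty": -0.009, "spin": 0, "tz": 0.332}, {"gripper": 1, "tx": -0.01, "ty": -0.009, "spin": 0, "tz": 0.332}, {"gripper": 1, "tx": -0.01, "ty": -0.009, "spin": 0, "tz": 0.332}]}}

```text
clock: 35.9
position: [636.7, 269.3, 64.5]
ee_rot: [0.799, -0.601, 0.001, -0.001]
contact_force: [-1.3, -0.3, 6.4]
gripper_width: 26.3
```

>>> {"method": "play_rows", "body": {"targets": [{"gripper": 1, "tx": 0, "ty": 0, "spin": 0, "tz": -0.012}, {"gripper": 1, "tx": 0.03, "ty": 0, "spin": 0, "tz": -0.012}, {"gripper": 1, "tx": 0.09, "ty": 0, "spin": 0, "tz": -0.012}, {"gripper": 1, "tx": 0.15, "ty": 0, "spin": 0, "tz": -0.012}, {"gripper": 1, "tx": 0.21, "ty": 0, "spin": 0, "tz": -0.012}, {"gripper": 1, "tx": 0.27, "ty": 0, "spin": 0, "tz": -0.012}, {"gripper": 1, "tx": 0.33, "ty": 0, "spin": 0, "tz": -0.012}, {"gripper": 1, "tx": 0.39, "ty": 0, "spin": 0, "tz": -0.012}, {"gripper": 1, "tx": 0.45, "ty": 0, "spin": 0, "tz": -0.012}, {"gripper": 1, "tx": 0.5, "ty": 0, "spin": 0, "tz": -0.012}, {"gripper": 1, "tx": 0.5, "ty": 0, "spin": 0, "tz": -0.012}]}}

```text
clock: 37.28
position: [670.5, 147.6, 65.5]
ee_rot: [0.798, -0.602, -0.0, 0.0]
contact_force: [-0.1, -0.0, -0.2]
gripper_width: 27.0
```

```bash
python3 go.py 451.3 6 100 -92.6; python3 - <<'E'
from h import *
save('wrist','wrist21')
E
```

```text
pos [670.5 147.6  65.5] yaw -74.06 w 26.963302784502368 j6 -0.17
tx 0.3038 ty 0.9984 tz -0.1381 spin 0.4120
```

View pics/wrist21.png

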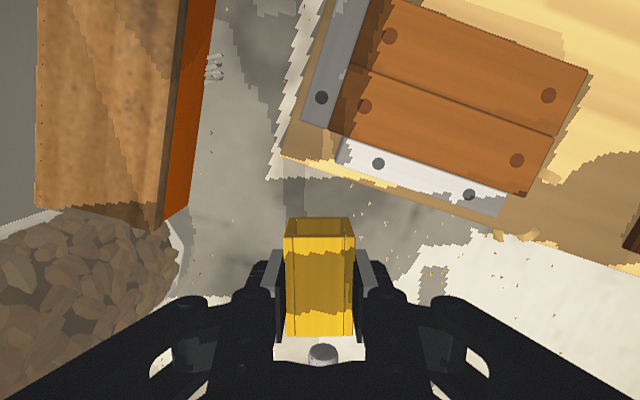

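>>> {"method": "play_rows", "body": {"targets": [{"gripper": 1, "tx": 0.03, "ty": 0.05, "spin": 0, "tz": -0.14}, {"gripper": 1, "tx": 0.08, "ty": 0.25, "spin": 0.1, "tz": -0.14}, {"gripper": 1, "tx": 0.14, "ty": 0.45, "spin": 0.2, "tz": -0.14}, {"gripper": 1, "tx": 0.2, "ty": 0.65, "spin": 0.3, "tz": -0.14}, {"gripper": 1, "tx": 0.26, "ty": 0.85, "spin": 0.412, "tz": -0.14}, {"gripper": 1, "tx": 0.3, "ty": 0.99, "spin": 0.412, "tz": -0.14}, {"gripper": 1, "tx": 0.3, "ty": 0.99, "spin": 0.412, "tz": -0.14}, {"gripper": 1, "tx": 0.3, "ty": 0.99, "spin": 0.412, "tz": -0.14}]}}

```text
clock: 38.33
position: [454.2, 9.0, 101.2]
ee_rot: [-0.692, 0.722, -0.001, 0.001]
contact_force: [-0.2, 0.3, -0.3]
gripper_width: 26.2
```

```bash
python3 go.py 452 4.8 6 -92.6; python3 - <<'E'
from h import *
w=save('wrist','wrist22')
print([dep(w,*p).round(1).tolist() for p in[(320,300),(288,241),(352,241),(320,243),(320,335)]])
E
```

```text
pos [454.2   9.  101.2] yaw -92.46 w 26.24228777137072 j6 -0.42
tx 0.0173 ty 0.0090 tz 0.3807 spin 0.0031
[[453.7, 14.2, 131.9], [465.1, -11.2, 130.9], [440.5, -10.7, 132.4], [452.7, -10.3, 132.1], [454.4, 29.8, 132.9]]
```

View pics/wrist22.png

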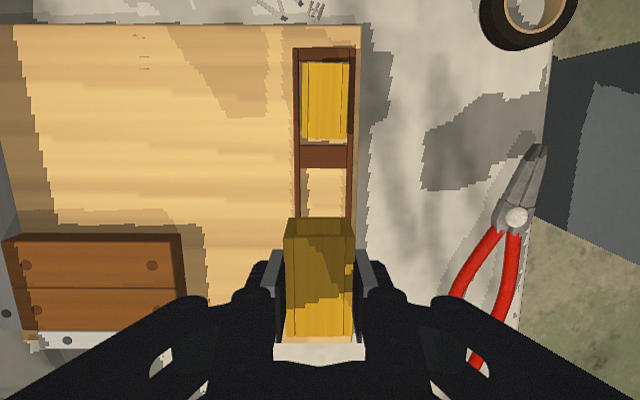

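>>> {"method": "play_rows", "body": {"targets": [{"gripper": 1, "tx": 0.019, "ty": 0.009, "spin": 0.003, "tz": 0.05}, {"gripper": 1, "tx": 0.019, "ty": 0.009, "spin": 0.003, "tz": 0.2}, {"gripper": 1, "tx": 0.019, "ty": 0.009, "spin": 0.003, "tz": 0.29}, {"gripper": 1, "tx": 0.019, "ty": 0.009, "spin": 0.003, "tz": 0.31}, {"gripper": 1, "tx": 0.019, "ty": 0.009, "spin": 0.003, "tz": 0.31}]}}

```text
clock: 39.0
position: [450.8, 3.6, 22.7]
ee_rot: [-0.691, 0.723, 0.0, -0.0]
contact_force: [0.9, -0.3, -0.9]
gripper_width: 26.5
```

```bash
python3 go.py 451.8 4.2 7 -92.6
```

```text
pos [450.8   3.6  22.7] yaw -92.64 w 26.500530049042275 j6 -0.42
tx -0.0024 ty -0.0040 tz 0.0626 spin -0.0009
```

>>> {"method": "play_rows", "body": {"targets": [{"gripper": 1, "tx": -0.002, "ty": -0.003, "spin": 0, "tz": 0.02}, {"gripper": 1, "tx": -0.002, "ty": -0.003, "spin": 0, "tz": 0.04}, {"gripper": 1, "tx": -0.002, "ty": -0.003, "spin": 0, "tz": 0.055}, {"gripper": 1, "tx": -0.002, "ty": -0.003, "spin": 0, "tz": 0.062}, {"gripper": 1, "tx": -0.002, "ty": -0.003, "spin": 0, "tz": 0.066}]}}

```text
clock: 39.62
position: [451.4, 4.1, 6.6]
ee_rot: [-0.691, 0.723, -0.0, -0.0]
contact_force: [-1.5, -0.1, 7.5]
gripper_width: 26.7
```

>>> {"method": "play_rows", "body": {"targets": [{"gripper": -0.1, "tx": 0, "ty": 0, "spin": 0, "tz": 0}, {"gripper": -0.1, "tx": 0, "ty": 0, "spin": 0, "tz": 0}, {"gripper": -0.1, "tx": 0, "ty": 0, "spin": 0, "tz": 0}, {"gripper": -0.1, "tx": 0, "ty": 0, "spin": 0, "tz": -0.1}, {"gripper": -0.4, "tx": 0, "ty": 0, "spin": 0, "tz": -0.3}, {"gripper": -0.4, "tx": 0, "ty": 0, "spin": 0, "tz": -0.55}, {"gripper": -0.4, "tx": 0, "ty": 0, "spin": 0, "tz": -0.55}]}}

```text
clock: 40.5
position: [454.8, 5.0, 149.0]
ee_rot: [-0.691, 0.723, -0.003, 0.005]
contact_force: [0.1, -0.7, -0.6]
gripper_width: 59.7
```

```bash
python3 go.py 622 315 150 -74; python3 - <<'E'
from h import *
save('wrist','wrist23')
E
```

```text
pos [454.8   5.  149. ] yaw -92.61 w 59.69447086186693 j6 -0.42
tx -1.2689 ty -0.6118 tz 0.0082 spin -0.4134
```

View pics/wrist23.png

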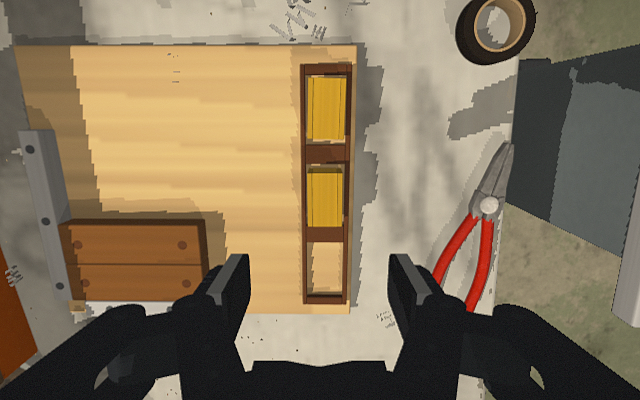

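>>> {"method": "play_rows", "body": {"targets": [{"gripper": -0.4, "tx": -0.2, "ty": -0.1, "spin": 0, "tz": -0.02}, {"gripper": -0.4, "tx": -0.4, "ty": -0.2, "spin": -0.1, "tz": -0.02}, {"gripper": -0.4, "tx": -0.6, "ty": -0.3, "spin": -0.2, "tz": -0.02}, {"gripper": -0.4, "tx": -0.8, "ty": -0.4, "spin": -0.3, "tz": -0.02}, {"gripper": -0.4, "tx": -1, "ty": -0.5, "spin": -0.41, "tz": -0.02}, {"gripper": -0.4, "tx": -1, "ty": -0.61, "spin": -0.41, "tz": -0.02}, {"gripper": -0.4, "tx": -1, "ty": -0.61, "spin": -0.41, "tz": -0.02}]}}

```text
clock: 41.42
position: [615.3, 246.7, 145.5]
ee_rot: [0.797, -0.604, -0.001, 0.002]
contact_force: [-0.2, 0.7, -0.4]
gripper_width: 59.9
```

```bash
python3 go.py 622 315 150 -74
```

```text
pos [615.3 246.7 145.5] yaw -74.24 w 59.856449306614635 j6 -0.35
tx -0.2558 ty -0.0998 tz -0.0188 spin -0.0054
```

>>> {"method": "play_rows", "body": {"targets": [{"gripper": -0.4, "tx": -0.15, "ty": -0.06, "spin": -0.005, "tz": 0}, {"gripper": -0.4, "tx": -0.256, "ty": -0.1, "spin": -0.005, "tz": 0}, {"gripper": -0.4, "tx": -0.256, "ty": -0.1, "spin": -0.005, "tz": 0}, {"gripper": -0.4, "tx": -0.256, "ty": -0.1, "spin": -0.005, "tz": 0}]}}

```text
clock: 41.92
position: [620.9, 314.2, 148.0]
ee_rot: [0.799, -0.602, -0.0, 0.001]
contact_force: [-0.1, -0.7, -0.7]
gripper_width: 59.8
```

```bash
python3 go.py 622 315 61 -74; python3 - <<'E'
from h import *
save('wrist','wrist24')
E
```

```text
pos [620.9 314.2 148. ] yaw -74.0 w 59.79957088708693 j6 -0.42
tx -0.0021 ty -0.0061 tz 0.3479 spin 0.0000
```

View pics/wrist24.png

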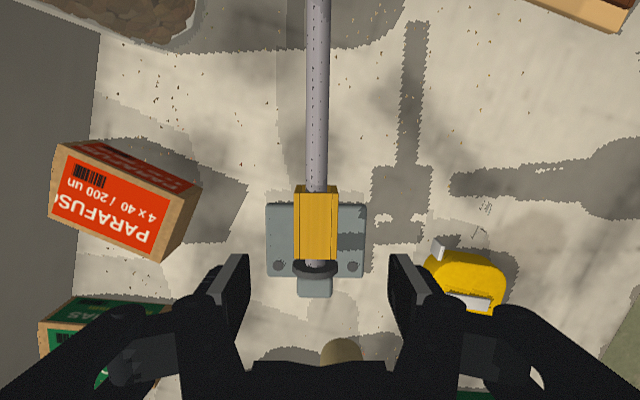

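```bash
python3 - <<'E'
from h import *
w=load('wrist24');print([onz(w,*p,96).round(1) for p in[(316,193),(316,226),(316,261)]])
E
python3 go.py 622 316.5 61 -74
```

```text
[array([627.9, 294.9,  96. ]), array([622. , 315.3,  96. ]), array([615.5, 338.3,  96. ])]
pos [621.2 314.  148.4] yaw -74.02 w 59.65203992923311 j6 -0.42
tx -0.0089 ty -0.0065 tz 0.3495 spin -0.0004
```

>>> {"method": "play_rows", "body": {"targets": [{"gripper": -0.4, "tx": -0.008, "ty": -0.006, "spin": 0, "tz": 0.15}, {"gripper": -0.4, "tx": -0.008, "ty": -0.006, "spin": 0, "tz": 0.28}, {"gripper": -0.4, "tx": -0.008, "ty": -0.006, "spin": 0, "tz": 0.345}, {"gripper": -0.4, "tx": -0.008, "ty": -0.006, "spin": 0, "tz": 0.345}, {"gripper": 1, "tx": -0.008, "ty": -0.006, "spin": 0, "tz": 0.345}, {"gripper": 1, "tx": -0.008, "ty": -0.006, "spin": 0, "tz": 0.345}, {"gripper": 1, "tx": -0.008, "ty": -0.006, "spin": 0, "tz": 0.345}, {"gripper": 1, "tx": -0.008, "ty": -0.006, "spin": 0, "tz": 0.345}, {"gripper": 1, "tx": -0.008, "ty": -0.006, "spin": 0, "tz": 0.345}]}}

```text
clock: 43.1
position: [623.7, 318.0, 64.8]
ee_rot: [0.799, -0.601, 0.001, -0.001]
contact_force: [-0.3, 0.2, 5.7]
gripper_width: 26.7
```

>>> {"method": "play_rows", "body": {"targets": [{"gripper": 1, "tx": 0, "ty": 0, "spin": 0, "tz": -0.012}, {"gripper": 1, "tx": 0.03, "ty": 0, "spin": 0, "tz": -0.012}, {"gripper": 1, "tx": 0.1, "ty": 0, "spin": 0, "tz": -0.012}, {"gripper": 1, "tx": 0.17, "ty": 0, "spin": 0, "tz": -0.012}, {"gripper": 1, "tx": 0.25, "ty": 0, "spin": 0, "tz": -0.012}, {"gripper": 1, "tx": 0.33, "ty": 0, "spin": 0, "tz": -0.012}, {"gripper": 1, "tx": 0.41, "ty": 0, "spin": 0, "tz": -0.012}, {"gripper": 1, "tx": 0.49, "ty": 0, "spin": 0, "tz": -0.012}, {"gripper": 1, "tx": 0.56, "ty": 0, "spin": 0, "tz": -0.012}, {"gripper": 1, "tx": 0.63, "ty": 0, "spin": 0, "tz": -0.012}, {"gripper": 1, "tx": 0.7, "ty": 0, "spin": 0, "tz": -0.012}, {"gripper": 1, "tx": 0.7, "ty": 0, "spin": 0, "tz": -0.012}]}}

```text
clock: 44.6
position: [671.4, 147.8, 65.7]
ee_rot: [0.798, -0.602, -0.0, 0.0]
contact_force: [-0.3, 0.9, -0.1]
gripper_width: 26.8
```

```bash
python3 go.py 456 78 100 -92.6; python3 - <<'E'
from h import *
save('wrist','wrist25')
E
```

```text
pos [671.4 147.8  65.7] yaw -74.08 w 26.78447915192351 j6 -0.17
tx 0.0323 ty 0.9051 tz -0.1372 spin 0.4115
```

View pics/wrist25.png

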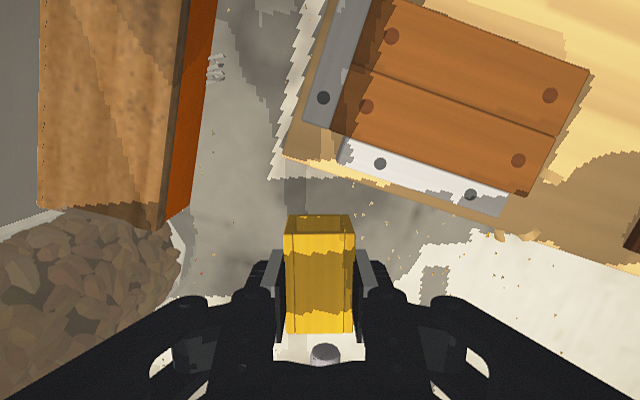

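>>> {"method": "play_rows", "body": {"targets": [{"gripper": 1, "tx": 0.01, "ty": 0.05, "spin": 0, "tz": -0.14}, {"gripper": 1, "tx": 0.01, "ty": 0.25, "spin": 0.1, "tz": -0.14}, {"gripper": 1, "tx": 0.02, "ty": 0.45, "spin": 0.2, "tz": -0.14}, {"gripper": 1, "tx": 0.03, "ty": 0.65, "spin": 0.3, "tz": -0.14}, {"gripper": 1, "tx": 0.03, "ty": 0.85, "spin": 0.412, "tz": -0.14}, {"gripper": 1, "tx": 0.03, "ty": 0.9, "spin": 0.412, "tz": -0.14}, {"gripper": 1, "tx": 0.03, "ty": 0.9, "spin": 0.412, "tz": -0.14}, {"gripper": 1, "tx": 0.03, "ty": 0.9, "spin": 0.412, "tz": -0.14}]}}

```text
clock: 45.65
position: [458.5, 80.9, 101.1]
ee_rot: [-0.692, 0.722, -0.0, 0.001]
contact_force: [-0.5, -0.5, -1.1]
gripper_width: 26.5
```

```bash
python3 go.py 454.5 73.5 7 -92.6; python3 - <<'E'
from h import *
w=save('wrist','wrist26')
print([dep(w,*p).round(1).tolist() for p in[(320,300),(288,239),(352,239),(320,240),(320,331)]])
E
```

```text
pos [458.5  80.9 101.1] yaw -92.46 w 26.460877035852953 j6 -0.57
tx 0.0306 ty 0.0155 tz 0.3765 spin 0.0030
[[458.1, 86.4, 131.5], [469.3, 59.7, 131.7], [444.7, 60.5, 132.1], [457.0, 60.9, 130.8], [458.7, 101.0, 131.1]]
```

View pics/wrist26.png

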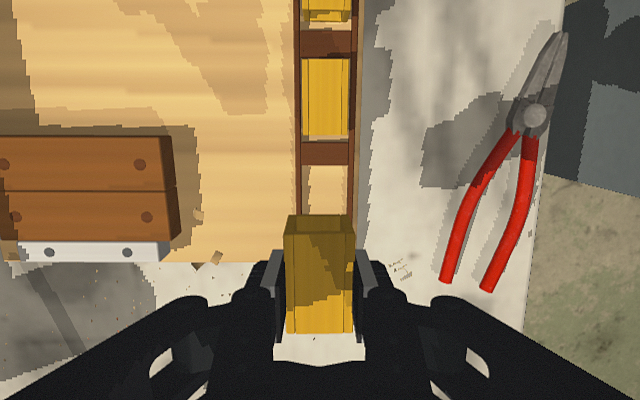

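>>> {"method": "play_rows", "body": {"targets": [{"gripper": 1, "tx": 0.025, "ty": 0.013, "spin": 0.003, "tz": 0.05}, {"gripper": 1, "tx": 0.025, "ty": 0.013, "spin": 0.003, "tz": 0.2}, {"gripper": 1, "tx": 0.025, "ty": 0.013, "spin": 0.003, "tz": 0.29}, {"gripper": 1, "tx": 0.025, "ty": 0.013, "spin": 0.003, "tz": 0.31}, {"gripper": 1, "tx": 0.025, "ty": 0.013, "spin": 0.003, "tz": 0.31}]}}

```text
clock: 46.32
position: [453.5, 73.7, 22.9]
ee_rot: [-0.691, 0.723, 0.0, -0.0]
contact_force: [-0.6, -0.7, -0.9]
gripper_width: 26.8
```

```bash
python3 go.py 454.9 74.5 7.5 -92.6
```

```text
pos [453.5  73.7  22.9] yaw -92.66 w 26.754400835463006 j6 -0.56
tx -0.0035 ty -0.0055 tz 0.0617 spin -0.0013
```

>>> {"method": "play_rows", "body": {"targets": [{"gripper": 1, "tx": -0.003, "ty": -0.004, "spin": 0, "tz": 0.02}, {"gripper": 1, "tx": -0.003, "ty": -0.004, "spin": 0, "tz": 0.04}, {"gripper": 1, "tx": -0.003, "ty": -0.004, "spin": 0, "tz": 0.055}, {"gripper": 1, "tx": -0.003, "ty": -0.004, "spin": 0, "tz": 0.062}, {"gripper": 1, "tx": -0.003, "ty": -0.004, "spin": 0, "tz": 0.064}]}}

```text
clock: 46.95
position: [454.4, 74.6, 7.2]
ee_rot: [-0.691, 0.723, 0.0, -0.0]
contact_force: [0.5, 0.0, 0.1]
gripper_width: 26.7
```

>>> {"method": "play_rows", "body": {"targets": [{"gripper": -0.1, "tx": 0, "ty": 0, "spin": 0, "tz": 0}, {"gripper": -0.1, "tx": 0, "ty": 0, "spin": 0, "tz": 0}, {"gripper": -0.1, "tx": 0, "ty": 0, "spin": 0, "tz": 0}, {"gripper": -0.1, "tx": 0, "ty": 0, "spin": 0, "tz": -0.1}, {"gripper": -0.1, "tx": 0, "ty": 0, "spin": 0, "tz": -0.3}, {"gripper": 1, "tx": 0.05, "ty": -0.2, "spin": 0, "tz": -0.55}, {"gripper": 1, "tx": 0.1, "ty": -0.4, "spin": 0, "tz": -0.8}, {"gripper": 1, "tx": 0.1, "ty": -0.4, "spin": 0, "tz": -0.8}, {"gripper": 1, "tx": 0.1, "ty": -0.4, "spin": 0, "tz": -0.8}]}}

```text
clock: 48.08
position: [555.5, 44.8, 209.5]
ee_rot: [-0.69, 0.724, -0.001, 0.002]
contact_force: [-0.2, -0.0, 0.1]
gripper_width: 0.2
```

```bash
python3 go.py 611 -14 -2 -2.6; python3 - <<'E'
from h import *
w=save('wrist','wrist27')
E
```

```text
pos [555.5  44.8 209.5] yaw -92.73 w 0.1585146067526377 j6 -0.42
tx 0.2260 ty -0.2284 tz 0.8469 spin -2.0030
```

View pics/wrist27.png

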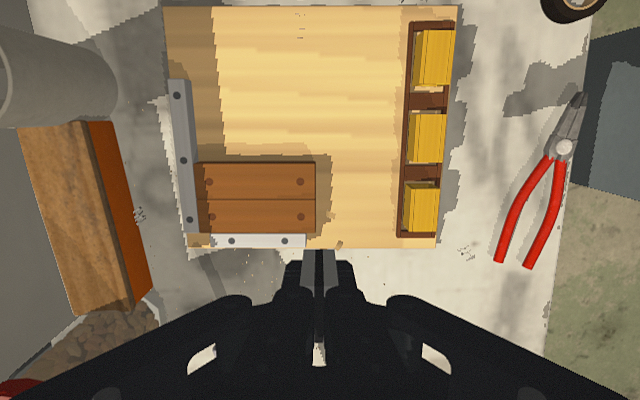

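```bash
python3 - <<'E'
from h import *
w=load('wrist27')
print([dep(w,*p).round(1).tolist() for p in[(436,60),(430,138),(422,208),(430,45),(430,75)]])
print([dep(w,*p).round(1).tolist() for p in[(260,182),(260,215),(209,181),(300,181),(212,216),(303,216)]])
print([onz(w,*p,30).round(1).tolist() for p in[(209,181.5),(300,181.5),(212,216.5),(303.5,216)]])
crop('wrist27',155,70,465,255,2.5,'c27')
E
python3 go.py 611 -8 -2 -92.6
```

```text
[[448.6, -63.1, 37.2], [451.4, 3.9, 37.5], [456.5, 71.1, 37.2], [454.0, -75.7, 36.1], [453.1, -51.1, 36.1]]
[[614.1, 39.3, 30.9], [617.7, 73.6, 28.5], [664.1, 36.0, 30.9], [574.9, 40.4, 29.2], [666.4, 72.3, 29.2], [574.1, 76.4, 29.3]]
[[664.5, 36.7, 30.0], [574.9, 40.8, 30.0], [666.2, 72.6, 30.0], [573.5, 76.2, 30.0]]
pos [553.3  44.8 207.5] yaw -92.72 w 0.19814414648426337 j6 -0.42
tx 0.2010 ty -0.2399 tz 0.8378 spin -0.0028
```

View pics/c27.png

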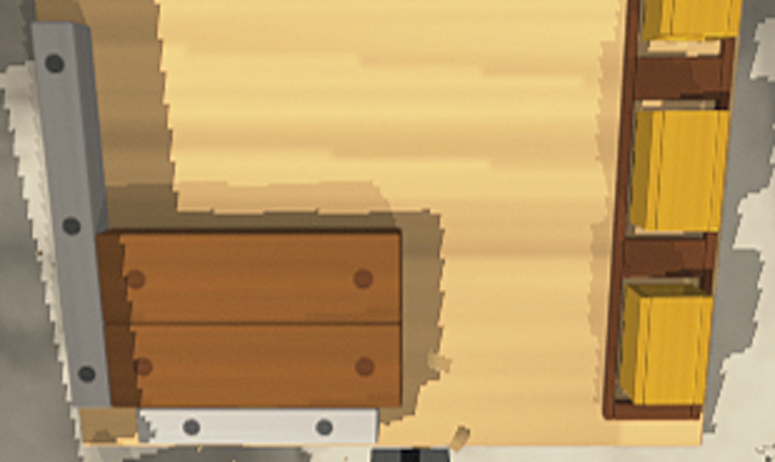

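>>> {"method": "play_rows", "body": {"targets": [{"gripper": 1, "tx": 0.1, "ty": -0.15, "spin": 0, "tz": 0.1}, {"gripper": 1, "tx": 0.2, "ty": -0.24, "spin": 0, "tz": 0.25}, {"gripper": 1, "tx": 0.2, "ty": -0.24, "spin": 0, "tz": 0.45}, {"gripper": 1, "tx": 0.2, "ty": -0.24, "spin": 0, "tz": 0.65}, {"gripper": 1, "tx": 0.2, "ty": -0.24, "spin": 0, "tz": 0.8}, {"gripper": 1, "tx": 0.2, "ty": -0.24, "spin": 0, "tz": 0.835}, {"gripper": 1, "tx": 0.2, "ty": -0.24, "spin": 0, "tz": 0.835}]}}

```text
clock: 49.0
position: [609.1, -7.6, -1.9]
ee_rot: [-0.691, 0.723, 0.001, -0.001]
contact_force: [0.5, -0.1, -0.2]
gripper_width: 0.1
```

>>> {"method": "play_rows", "body": {"targets": [{"gripper": 1, "tx": -0.03, "ty": 0, "spin": 0, "tz": 0}, {"gripper": 1, "tx": -0.05, "ty": 0, "spin": 0, "tz": 0}, {"gripper": 1, "tx": -0.065, "ty": 0, "spin": 0, "tz": 0}, {"gripper": 1, "tx": -0.08, "ty": 0, "spin": 0, "tz": 0}, {"gripper": 1, "tx": -0.09, "ty": 0, "spin": 0, "tz": 0}, {"gripper": 1, "tx": -0.095, "ty": 0, "spin": 0, "tz": 0}, {"gripper": 1, "tx": -0.095, "ty": 0, "spin": 0, "tz": 0}]}}

```text
clock: 49.88
position: [611.5, 10.5, -1.2]
ee_rot: [-0.69, 0.724, -0.001, -0.003]
contact_force: [2.3, -20.6, 0.1]
gripper_width: 0.2
```

Contact force confirms they are tight. Back off, lift and inspect.

>>> {"method": "play_rows", "body": {"targets": [{"gripper": 1, "tx": 0.03, "ty": 0, "spin": 0, "tz": 0}, {"gripper": 1, "tx": 0.08, "ty": 0, "spin": 0, "tz": 0}, {"gripper": 1, "tx": 0.08, "ty": 0, "spin": 0, "tz": -0.2}, {"gripper": 1, "tx": 0.08, "ty": 0.1, "spin": 0, "tz": -0.4}, {"gripper": 1, "tx": 0.0, "ty": 0.18, "spin": 0, "tz": -0.65}, {"gripper": 1, "tx": -0.12, "ty": 0.18, "spin": 0, "tz": -0.85}, {"gripper": 1, "tx": -0.12, "ty": 0.18, "spin": 0, "tz": -0.95}, {"gripper": 1, "tx": -0.12, "ty": 0.18, "spin": 0, "tz": -0.95}, {"gripper": 1, "tx": -0.12, "ty": 0.18, "spin": 0, "tz": -0.95}]}}

```text
clock: 51.0
position: [567.4, 47.9, 234.7]
ee_rot: [-0.69, 0.723, 0.001, -0.001]
contact_force: [-0.0, -0.9, -0.2]
gripper_width: -0.3
```

```bash
python3 - <<'E'
from h import *
w=save('wrist','wrist28');save('scene','scene28');save('side','side28')
print(read_state()['position'])
crop('scene28',160,150,420,320,2.8,'c28')
E
```

```text
[567.61370282  47.57644531 234.27218564]
```

View pics/wrist28.png

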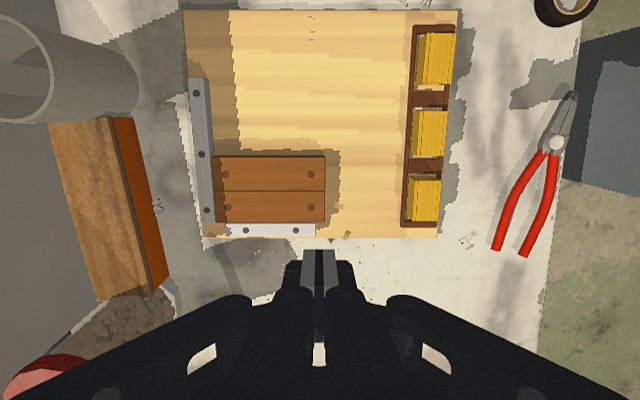

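View pics/c28.png

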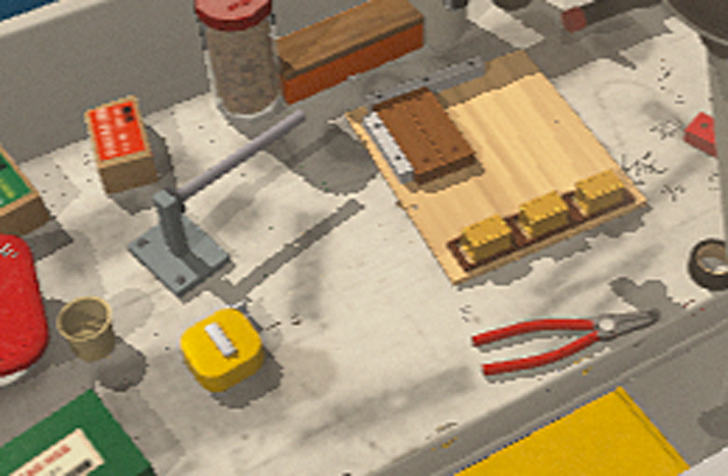

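View pics/side28.png

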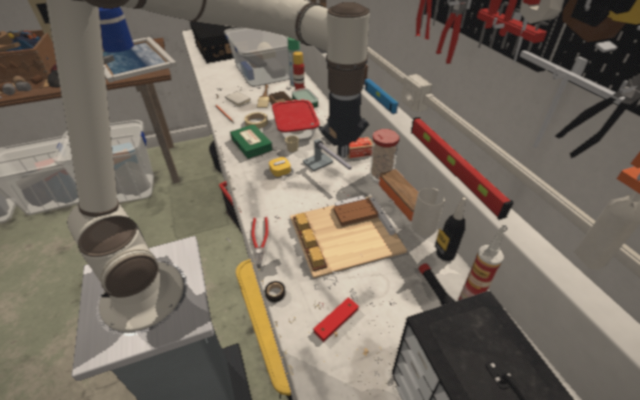

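```bash
python3 -c "
from h import *
w=load('wrist28');print([onz(w,*p,30).round(1).tolist() for p in[(225,174),(311,174),(228.5,207.5),(313.5,206)]],[dep(w,*p).round(1)[2] for p in[(435,60),(430,133),(425,200)]])
print(job_done())"
```

```text
[[665.2, 36.6, 30.0], [574.9, 40.8, 30.0], [665.7, 73.1, 30.0], [574.0, 75.6, 30.0]] [np.float64(38.1), np.float64(37.2), np.float64(36.5)]
the job is handed in; nothing more can be done
None
```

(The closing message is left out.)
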